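# Re-seat a bracket in a drill jig under its toggle clamp

## Robot

A 6-joint arm with a two-finger parallel gripper is mounted at the origin on a cart in front of the work surface, level with it; the furniture and walls round the work are solid. World frame = base frame: x ahead of the robot, y to its left, z up, the work surface at z = 0. Lengths are in m, angles in rad, forces in N, time in s.
With the tool pointing down it reaches from about 0.4 to 0.925 m from the base axis. Payload 3.4 kg.
Tool frame: the origin (TCP) lies at the very end of the fingers, on their centre line; the grasp point (between the pads) lies 19 mm behind it; z points along the fingers, y is the line along which they close (so a half turn about z gives the same grasp; the last joint's range is limited). The gripper opens to 85 mm and grips with 20 to 120 N. Pads are 22 mm wide; open, the fingers measure 114 mm over their backs; the gripper's body (76 mm by 85 mm) begins 54 mm behind the grasp point. The pads swing forward as they close: fully open they stand 13 mm farther back than shut.
Start: joints at [1.185, 0.307, 1.506, -0, 1.328, -0.073], TCP at [0.176, 0.547, 0.231] pointing down, gripper open.
Joint ranges: [-3.12, 3.12], [-1.05, 2.28], [0.14, 2.33], [-1.42, 4.57], [0.1, 2.73], [-2.68, 2.68]. Speed limits (rad/s): [2.57, 2.57, 3.14, 3.14, 3.14, 3.14].

## Interface

Orientations are given as a rotation vector (axis times angle).
In Python, from cell import env, imaging, recognise, silhouettes gives the robot as it stands.
- The arm moves only by the tool apply_moves, never from a script. Its argument "rows" is one flat list of numbers, 6 for each row, row after row: the shift along the tool's x, y, z scaled (see below), then the turn, a rotation vector about the tool's x, y, z scaled (see below). In form: [tx, ty, tz, ax, ay, az, tx, ty, tz, ax, ay, az, ...]. A call has exactly 10 rows; each row shifts and turns the commanded pose from where the row before left it, along the tool's axes as they then stand; what a row does not reach is not made up. The controller multiplies each number of a shift by 30 cm and each number of a turn by 2 rad. A row lasts 1/10 s, in which the tool goes at most 50 mm and 8.59 degrees, less where a joint would pass 70% of its speed; a pose out of reach is approached as far as the arm can. A call with a number of a shift or a turn outside -1 to 1 is refused whole. A call with a gripper value outside its range is refused whole. "claw" is the opening, from -1 (shut) to 1 (fully open), set as the call begins (left out, the last holds). The fingers move at their own pace and stop on an object; "force" is the grip in N (left out, the last holds). Time passes only in rows, so rows that do not move let the fingers close, or fill a call up. It gives the time, the measured TCP pose, the force, the opening and the grip force at its end, in the units of the state.
- env.get_state(): the state, without advancing time (a new reading comes with each control period).
- imaging.camera(name): name is "scene" or "top" or "wrist"; returns the picture (400x640x3 uint8, red, green, blue); there is no depth.
- imaging.calibration(name): a dict with "vertical_fov" (degrees; the focal length in pixels is half the picture's height over the tangent of half this angle, whatever the lens; pixels are square), "cx", "cy" (the principal point, pixels), "extrinsics" (4x4, takes a point from camera to world coordinates); the wrist camera has in their place "mount" (4x4, takes a point from camera to tool coordinates, whose origin is the TCP and whose axes are the flange's). Camera axes: x right, y up, looking along -z (the intrinsics and any distortion apply to the point x, -y, -z); pixel columns grow to the right and rows downward; lengths in m; the calibration is good to about 2 mm. A picture is of the moment at which its call begins: read the wrist's pose just before it. calibration takes no time and is no camera call.
- env.finish_job(): hands the job in; it is judged then, once.
Trained networks look in the newest picture that a camera, given by its name, has taken for a name from the list of things; names that differ only in an ending like _2 or _b are one class to them, and where a whole thing is asked for, a point or a joint stands for the part that bears it (a point fixed in the world has none). Each returns a list of dicts, best first, with "confidence" (0 to 1); they miss things now and then, are a little off and sometimes report something else, mostly with a low value. They report only what shows in the picture. A call takes as long as a camera call.
- recognise(target, camera): "at" ([x, y, z] in m, in world coordinates, good to about 4 mm: the middle of the surface that is visible of it).
- silhouettes(target, camera): "region" (400x640 bool, what is visible of it).
The state is a dict: "clock": time; "q": joint angles; "dq": joint speeds; "joint_torque": joint torques, N m; "tool_pos": TCP position; "tool_rot": TCP orientation; "ft_force": force on the tool from outside, world axes, zero at the start; "wrist_torque": the same for the moment, N m; "width": finger opening in m; "finger_force": force on a finger pad.
Only numpy, scipy, OpenCV 4.12 (cv2) and the standard library are available. Lean on these libraries where they do the work, as an engineer would, in place of code of your own. Each camera call takes 0.05 s, during which the arm holds its last target. There are 200 camera calls.

## Task

The metal bracket in the drill jig was clamped before it was fully home. Swing the toggle clamp fully open, gently push the bracket along the jig until its far end is home against the end stop, then swing the clamp handle back over centre so that the clamp is locked down on the bracket again. Leave the tape roll, the tin and the glue bottle beside the jig where they are.

Things in the scene. Friction and masses are not known exactly. Their poses are not given: they have to be found in the camera images.
- jig: Drill jig fixed to the table: plywood board 220 x 160 x 18 mm with metal fittings. Origin: underside of the board, midway between the side rails; x along the jig from its open front (robot side) to the end stop, y to the clamp's side, z up. Board spans x -110 to 110, y -60 to 100 mm. The bracket lies on the board (z = 18) between rails with inner faces at y = +-42.5 mm
- end_stop (a point): middle of the end stop's front face, on the board at jig (85, 0, 18) mm; the block is 70 mm wide, 16 mm high. The bracket's far edge touches it when home (bracket origin at jig x = 25 mm)
- bridge_edge (a point): middle of the lower front edge of the bridge (bushing plate) that roofs the slot, jig (-47, 0, 60) mm. The bridge is 40 mm long in x, 10 mm thick (bushings to z = 76), on side walls (y = +-42.5 to 54.5) that close the slot there. At home the flange's outer face is 12 mm behind this edge: push it with the fingers slanting in under the bridge from the front
- bracket: Loose aluminium angle bracket: flat leg 120 (x) x 80 (y) x 8 mm with an upstanding flange 8 mm thick and 30 mm high (from the underside) across its near end. Origin: centre of the flat leg's underside; x points to the end stop, z up. Starts 10 to 26 mm short of home, with 2.5 mm play at each side
- flange (a point): centre of the outer (robot side) face of the bracket's upstanding flange, 15 mm above the bracket's underside; the face to push on
- clamp_link (a joint): Angle (rad) of the toggle clamp's hidden link; the handle leans with it almost one to one. 0 = locked (handle upright, past dead centre, at its stop), dead centre at 0.14, 0.9 = fully open (handle leaning to jig +y at 49 degrees from vertical, clamp arm raised 27 degrees; friction keeps it there). Passing dead centre takes about 6 N at the handle's end
- handle_end (a point): Centre of the round end of the black handle grip, a rod of 18 mm diameter, 70 mm long. It swings in the jig's y-z plane at jig x = 25 mm. Its jig (y, z) in mm at link angle 0: (75, 174); 0.2: (97, 174); 0.4: (121, 167); 0.6: (144, 153); 0.9: (168, 126). The handle turns about a point near jig (25, 84, 64) mm, which sinks to z = 54 mm as it opens
- clamp_pad: Sprung rubber-tipped spindle of the clamp arm, 20 mm diameter; origin: centre of its underside, above jig x = 25, y = 0 mm when clamped. The arm (16 mm wide) runs over it from the clamp foot at jig y = 64 mm, its top at z = 64 mm
- masking_tape: roll of tan masking tape lying on the table, 58 mm diameter, 19 mm high, origin at its underside; to be left alone
- putty_tin: grey round tin, 54 mm diameter, 26 mm high, origin at its underside; to be left alone
- glue_bottle: white bottle with a pointed nozzle, 36 mm diameter, 102 mm high, standing, origin at its underside; to be left alone

How it is judged:
On the way, in this order (a step that is already met when the one before it is completed fails the run):
1. the clamp handle is swung fully open (link beyond 0.75 rad) (value of joint clamp_link above 0.75 rad), for 0.2 s.
2. with the clamp still open, the bracket is home: within 2.5 mm of the end stop (value of joint clamp_link above 0.6 rad and x of bracket in the frame of jig above 0.0225 m), for 0.2 s.
At the end, for the whole second after the job is handed in: The bracket lies flat in the jig, at rest, within 2.5 mm of the end stop; the clamp handle is past dead centre at its stop (link under 0.05 rad) and the clamp's pad presses on the bracket with more than 5 N (value of joint clamp_link below 0.05 rad and contact force between clamp_pad and bracket above 5 N and x of bracket in the frame of jig above 0.0225 m and z of bracket in the frame of jig below 0.021 m and angle between the z axis of bracket and the z axis of jig, either way round below 0.05 rad and linear speed of bracket below 0.01 m/s); the robot touches nothing.
It fails at once if the bracket is rammed: the fingers press on it with more than 45 N (contact force between the fingers and bracket above 45 N).
It fails at once if the tape roll, the tin or the glue bottle is moved by more than 20 mm (distance of any of masking_tape, putty_tin, glue_bottle from where it was at the start of the episode above 0.02 m).
It also fails if it takes over 61 s, if anything falls off the work surface, if the arm or the gripper's body presses on something with over 40 N, if the wrist force passes 120 N, or if a joint passes its speed limit or range.

## Working session

There is one attempt and no reset: what is moved stays moved. The work goes in short steps, Python scripts to look and compute and a tool call to move; the robot and the scene stay as the last step left them, time stands still between calls to the robot, and variables do not carry over. Pictures are saved under pics/ and viewed, at most 10 in all, crops included, and the job is handed in when it is done.

Besides the shell and the picture viewer there is one more tool, called after ">>>" as a command line: name --argument value ..., lists and objects as JSON in quotes. apply_moves: Moves the arm, as the interface text tells. Its arguments: {"type":"object","properties":{"rows":{"type":"array","items":{"type":"number","minimum":-1,"maximum":1}},"claw":{"type":"number"},"force":{"type":"number"}},"required":["rows"]}

```bash
ls; mkdir -p pics
python3 - <<'E'
from cell import env, imaging, recognise, silhouettes
import cv2, numpy as np
s=env.get_state(); print(s['clock'],s['tool_pos'],s['tool_rot'],s['width'],s['ft_force'])
ims=[]
for c in ['scene','top']:
    ims.append(imaging.camera(c)); 
    k=imaging.calibration(c); print(c,k)
    for t in ['jig','end_stop','bridge_edge','bracket','flange','handle_end','clamp_pad','masking_tape','putty_tin','glue_bottle']:
        r=recognise(t,c); print(c,t,[(np.round(x['at'],3).tolist(),round(x['confidence'],2)) for x in r[:2]])
    cv2.imwrite(f'pics/{c}0.png',ims[-1][:,:,::-1])
print(env.get_state()['clock'])
E
```

```text
pics
0.0 [0.17613548 0.54662496 0.23038204] [-0.48773727 -3.10299829  0.00313805] 0.08536137689955418 [-0.09927759 -0.03196179 -0.47337506]
scene {'vertical_fov': 45.19330279700596, 'cx': 320.55951080068013, 'cy': 197.56006018491004, 'extrinsics': array([[ 0.87629529,  0.22882887, -0.42396217,  0.06683119],
       [-0.48126611,  0.45618849, -0.74851519, -0.83244681],
       [ 0.02212478,  0.85995896,  0.5098834 ,  0.75507729],
       [ 0.        ,  0.        ,  0.        ,  1.        ]])}
scene jig [([0.563, 0.109, 0.018], 0.68)]
scene end_stop [([0.568, 0.107, 0.015], 0.83)]
scene bridge_edge [([0.564, 0.11, 0.018], 0.84)]
scene bracket [([0.616, 0.107, 0.028], 0.58)]
scene flange [([0.616, 0.102, 0.028], 0.78)]
scene handle_end [([0.618, 0.185, 0.126], 0.61)]
scene clamp_pad []
scene masking_tape [([0.418, -0.17, 0.018], 0.8), ([0.526, -0.189, 0.029], 0.35)]
scene putty_tin [([0.529, -0.188, 0.026], 0.79), ([0.614, 0.108, 0.03], 0.71)]
scene glue_bottle [([0.694, 0.405, 0.041], 0.71)]
top {'vertical_fov': 55.68836553298813, 'cx': 313.60166956845444, 'cy': 210.84522551988712, 'extrinsics': array([[-0.02166523,  0.9979842 , -0.05965028,  0.50714707],
       [-0.99933458, -0.01986618,  0.0305896 ,  0.10363702],
       [ 0.02934291,  0.06027332,  0.99775053,  1.1767542 ],
       [ 0.        ,  0.        ,  0.        ,  1.        ]])}
top jig [([0.575, 0.146, 0.02], 0.91)]
top end_stop [([0.575, 0.148, 0.017], 0.75)]
top bridge_edge [([0.578, 0.145, 0.019], 0.61)]
top bracket [([0.622, 0.111, 0.026], 0.6)]
top flange [([0.622, 0.108, 0.032], 0.72), ([0.534, -0.174, 0.026], 0.39)]
top handle_end []
top clamp_pad [([0.534, -0.174, 0.025], 0.39)]
top masking_tape [([0.421, -0.163, 0.019], 0.78)]
top putty_tin [([0.536, -0.175, 0.022], 0.81), ([0.575, 0.147, 0.015], 0.44)]
top glue_bottle [([0.692, 0.409, 0.055], 0.49)]
1.1
```

Run:
```python
import cv2
a=cv2.imread('pics/top0.png')
cv2.imwrite('pics/topc.png',cv2.resize(a[60:280,180:420],None,fx=2.5,fy=2.5,interpolation=cv2.INTER_CUBIC))
a=cv2.imread('pics/scene0.png')
cv2.imwrite('pics/scc.png',cv2.resize(a[50:290,200:500],None,fx=2.5,fy=2.5,interpolation=cv2.INTER_CUBIC))
```

```text
(no output)
```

View pics/topc.png

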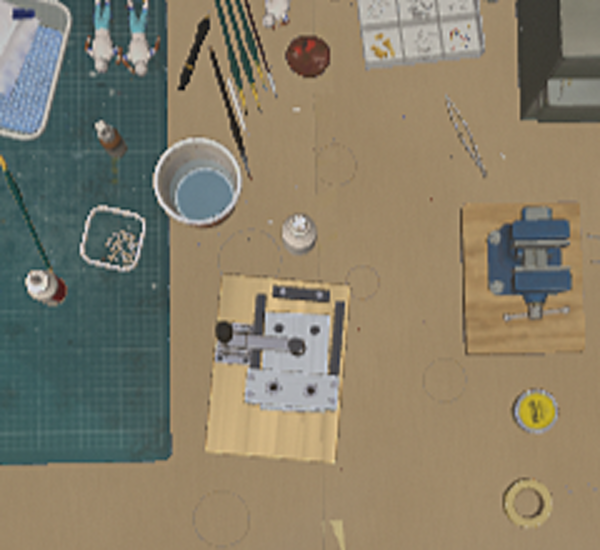

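View pics/scc.png

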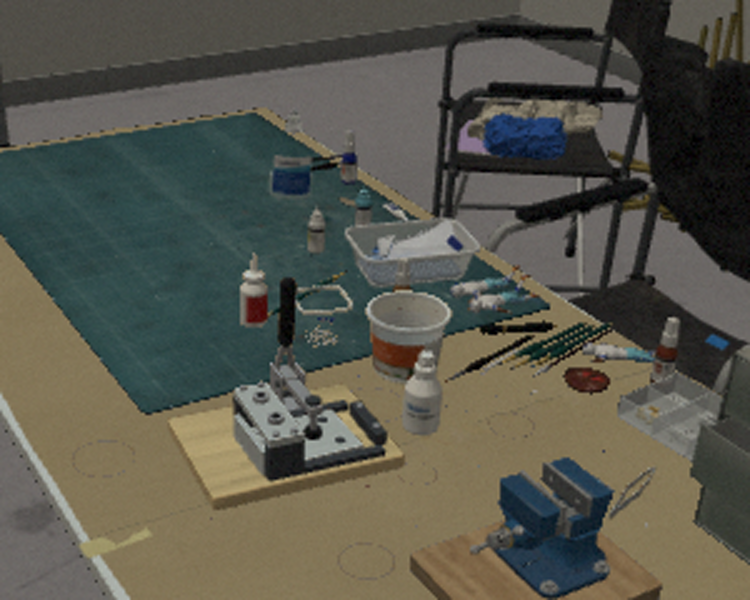

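The top crop shows the jig board with corners near (222,273), (350,285), (335,462) and (207,452), and the handle end near (224,330). The scene crop shows the handle upright at (288,285), with the white bottle close behind the jig. Next I fit the jig pose.

```bash
cat > h.py <<'E'
import numpy as np, cv2
from scipy.spatial.transform import Rotation as R
from scipy.optimize import least_squares
from cell import env, imaging, recognise, silhouettes
def proj(P,k,E=None):
    E=k['extrinsics'] if E is None else E
    p=(np.atleast_2d(P)-E[:3,3])@E[:3,:3]
    f=200/np.tan(np.radians(k['vertical_fov'])/2)
    return np.c_[k['cx']+f*p[:,0]/-p[:,2], k['cy']-f*p[:,1]/-p[:,2]]
def jw(P,v): # jig mm -> world m
    c,s=np.cos(v[2]),np.sin(v[2]); P=np.atleast_2d(P)/1000.
    return P@np.array([[c,s,0],[-s,c,0],[0,0,1]])+[v[0],v[1],0]
E
python3 - <<'E'
from h import *
top=np.array([[222,273],[350,285],[335,462],[207,452],[224,330]])/2.5+[180,60]
tP=np.array([[110,100,18],[110,-60,18],[-110,-60,18],[-110,100,18],[25,75,176]])
sc=np.array([[169,420],[214,497],[403,457],[288,283]])/2.5+[200,50]
sP=np.array([[-110,100,18],[-110,-60,18],[110,-60,18],[25,75,172]])
kt,ks=imaging.calibration('top'),imaging.calibration('scene')
rt=lambda v:(proj(jw(tP,v),kt)-top); rs=lambda v:(proj(jw(sP,v),ks)-sc)
for n,f in [('both',lambda v:np.r_[rt(v).ravel(),rs(v).ravel()]),('top',lambda v:rt(v).ravel()),('sc',lambda v:rs(v).ravel())]:
    r=least_squares(f,[.575,.14,-.08],loss='soft_l1'); print(n,r.x,np.round(r.fun.reshape(-1,2),1).tolist())
    if n=='both': v=r.x; np.save('jig.npy',v)
box=lambda x0,x1,y0,y1,z:[[x0,y0,z],[x1,y0,z],[x1,y1,z],[x0,y1,z]]
polys=[box(-110,110,-60,100,18),box(-47,-7,-54.5,54.5,70),box(85,101,-35,35,34),[[25,84,64],[25,75,174]],[[25,0,64],[25,64,64]]]
for c,k,o in [('top',kt,(230,150)),('scene',ks,(255,140))]:
    S=5; a=cv2.imread(f'pics/{c}0.png')[o[1]:o[1]+120,o[0]:o[0]+120]
    a=cv2.resize(a,None,fx=S,fy=S,interpolation=cv2.INTER_CUBIC)
    for p in polys:
        q=((proj(jw(p,v),k)-o+.5)*S).astype(np.int32); cv2.polylines(a,[q],True,(0,0,255),1)
    cv2.imwrite(f'pics/o_{c}.png',a)
a=cv2.hconcat([cv2.imread('pics/o_top.png'),cv2.imread('pics/o_scene.png')])
cv2.imwrite('pics/o.png',cv2.resize(a,(800,400),interpolation=cv2.INTER_AREA))
for g in recognise('glue_bottle','scene'): print(g['at'],g['confidence'])
E
```

```text
both [ 0.58897166  0.11479612 -0.10016993] [[-0.0, -0.3], [0.6, -0.8], [1.0, -0.3], [-0.2, -0.4], [0.6, -0.8], [-2.3, -1.0], [-1.4, 0.3], [0.1, -1.6], [-1.2, 0.8]]
top [ 0.58735141  0.1159894  -0.10260805] [[-0.3, 0.2], [0.3, -0.2], [0.5, 0.3], [-0.7, 0.0], [0.1, -0.2]]
sc [ 0.59114817  0.11187733 -0.11013871] [[-1.0, -0.9], [-0.5, 0.5], [1.4, -1.0], [0.4, 1.1]]
[0.694, 0.4053, 0.0412] 0.71
```

View pics/o.png

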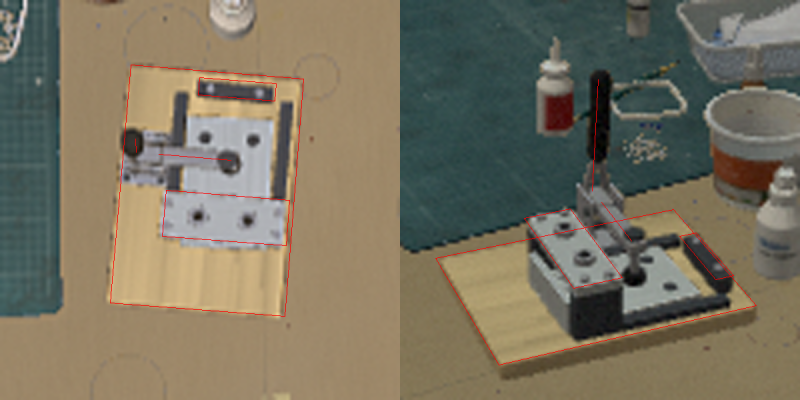

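```bash
python3 -c "
import numpy as np; np.save('jig.npy',[.588,.1148,-.102])"
cat >> h.py <<'E'
V=np.load('jig.npy')
def rot(yawx,slant=0): # jig-frame yaw of tool x (deg); slant: tool z leaning to jig +x (deg)
    y=np.radians(yawx); x=np.array([np.cos(y),np.sin(y),0]); z=np.array([0,0,-1.])
    r=R.from_matrix(np.c_[x,np.cross(z,x),z])
    return R.from_rotvec([0,-np.radians(slant),0])*r
def plan(tg):
    s=env.get_state(); p=np.array(s['tool_pos']); r=R.from_rotvec(s['tool_rot']); out=[]; J=R.from_euler('z',V[2])
    print('jig tcp',np.round((J.inv().apply(p-[V[0],V[1],0]))*1000,1),'t',s['clock'],'F',np.round(s['ft_force'],1),'w',s['width'])
    for P,o,n in tg:
        P=jw(P,V)[0]; o=J*o
        for i in range(n):
            k=n-i; d=r.inv().apply((P-p)/k); w=(r.inv()*o).as_rotvec()/k
            t=np.round(np.r_[d/.3,w/2],3); out.append(t)
            if np.linalg.norm(d)>.05 or np.linalg.norm(w)>.15: print('TOO FAST',len(out),np.linalg.norm(d),np.linalg.norm(w))
            p=p+r.apply(t[:3]*.3); r=r*R.from_rotvec(t[3:]*2)
    while len(out)%10: out.append(np.zeros(6))
    for i in range(0,len(out),10): print(','.join('%g'%x for x in np.array(out[i:i+10]).ravel()))
E
python3 - <<'E'
from h import *
plan([([25,76.5,230],rot(90),20)])
E
```

```text
jig tcp [-453.5  388.3  231.3] t 1.15 F [ 0.8 -0.4 -0.5] w 0.08589455069537151
-0.089,-0.034,0,0,0,0.034,-0.091,-0.028,0,0,0,0.034,-0.093,-0.022,0,0,0,0.034,-0.094,-0.016,0,0,0,0.034,-0.095,-0.009,0,0,0,0.034,-0.095,-0.003,0,0,0,0.034,-0.095,0.004,0,0,0,0.034,-0.095,0.01,0,0,0,0.034,-0.094,0.017,0,0,0,0.034,-0.092,0.023,0,0,0,0.034
-0.09,0.029,0,0,0,0.034,-0.088,0.035,0,0,0,0.034,-0.086,0.041,0.001,0,0,0.034,-0.083,0.047,0,0,0,0.034,-0.079,0.053,0.001,0,-0,0.034,-0.076,0.058,0,0,-0,0.034,-0.071,0.063,0.001,0,-0,0.034,-0.067,0.067,0,0,-0,0.034,-0.063,0.072,0.001,0,-0,0.034,-0.057,0.076,0,0,-0,0.035
```

>>> apply_moves --rows '[-0.089,-0.034,0,0,0,0.034,-0.091,-0.028,0,0,0,0.034,-0.093,-0.022,0,0,0,0.034,-0.094,-0.016,0,0,0,0.034,-0.095,-0.009,0,0,0,0.034,-0.095,-0.003,0,0,0,0.034,-0.095,0.004,0,0,0,0.034,-0.095,0.01,0,0,0,0.034,-0.094,0.017,0,0,0,0.034,-0.092,0.023,0,0,0,0.034]' --claw 1 --force 30

```text
clock: 2.15
tool_pos: [0.3996, 0.3668, 0.2314]
tool_rot: [1.499, 2.761, 0.0]
ft_force: [-0.8, 0.3, 0.2]
width: 0.0855
finger_force: 0.0
```

>>> apply_moves --rows '[-0.09,0.029,0,0,0,0.034,-0.088,0.035,0,0,0,0.034,-0.086,0.041,0.001,0,0,0.034,-0.083,0.047,0,0,0,0.034,-0.079,0.053,0.001,0,0,0.034,-0.076,0.058,0,0,0,0.034,-0.071,0.063,0.001,0,0,0.034,-0.067,0.067,0,0,0,0.034,-0.063,0.072,0.001,0,0,0.034,-0.057,0.076,0,0,0,0.035]'

```text
clock: 3.15
tool_pos: [0.6215, 0.1874, 0.23]
tool_rot: [-2.336, -2.101, 0.0]
ft_force: [-0.1, 0.8, 0.1]
width: 0.0852
finger_force: 0.0
```

Run:
```python
from h import *
s=env.get_state(); im=imaging.camera('wrist'); k=imaging.calibration('wrist'); print(k)
E=np.eye(4);E[:3,:3]=R.from_rotvec(s['tool_rot']).as_matrix();E[:3,3]=s['tool_pos']
E=E@k['mount']
im=im[:,:,::-1].copy()
box=lambda x0,x1,y0,y1,z:[[x0,y0,z],[x1,y0,z],[x1,y1,z],[x0,y1,z]]
polys=[box(-110,110,-60,100,18),box(-47,-7,-54.5,54.5,70),box(85,101,-35,35,34),[[25,84,64],[25,75,174]],[[25,0,64],[25,64,64]]]
for p in polys: cv2.polylines(im,[proj(jw(p,V),k,E).astype(np.int32)],True,(0,0,255),1)
cv2.imwrite('pics/w1.png',im)
for r in recognise('handle_end','wrist'): print(r)
plan([([25,76.5,136],rot(90),10)])
```

```text
{'vertical_fov': 61.273989715886245, 'cx': 323.01764366409157, 'cy': 204.31658094375751, 'mount': array([[-1.84231100e-04,  9.65061597e-01,  2.62023053e-01,
         6.55025486e-02],
       [ 9.99999830e-01,  3.22683008e-04, -4.85369164e-04,
        -5.95966157e-04],
       [-5.52961527e-04,  2.62022919e-01, -9.65061493e-01,
        -1.43703729e-01],
       [ 0.00000000e+00,  0.00000000e+00,  0.00000000e+00,
         1.00000000e+00]])}
{'at': [0.6287, 0.1935, 0.1653], 'confidence': 0.6}
jig tcp [ 28.3  74.3 229.8] t 3.25 F [-1.   0.7  0.7] w 0.08545197963646854
0.001,-0.001,0.031,0,0,-0,0.001,-0.001,0.031,0,0,-0,0.001,-0.001,0.031,0,0,-0,0.001,-0.001,0.031,0,0,-0,0.001,-0.001,0.031,0,0,-0,0.001,-0.001,0.031,0,0,-0.001,0,-0.001,0.032,0,0,-0,0.001,-0.002,0.031,0,0,-0.001,0,-0.001,0.032,0.001,0,-0,0.001,-0.002,0.031,0,0,-0.001
```

View pics/w1.png

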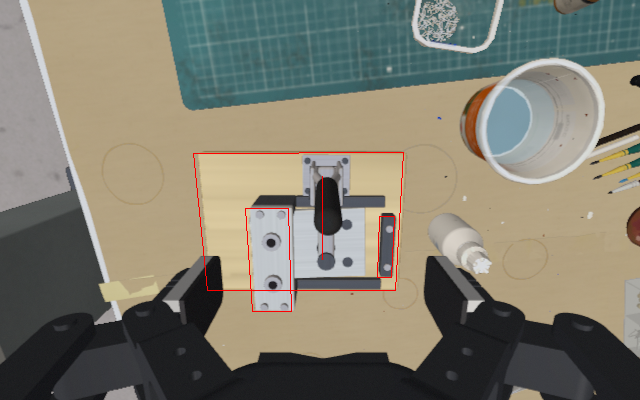

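The wrist view shows the handle end at about (328,220), with the drawn model ~4 px to its left. So I shift the jig estimate about 2 mm in +x. The open fingers straddle the handle cleanly.

```bash
python3 -c "
import numpy as np; np.save('jig.npy',[.5903,.1153,-.102])"
python3 - <<'E'
from h import *
plan([([25,76,136],rot(90),8)])
E
```

```text
jig tcp [ 26.1  73.5 229.8] t 3.25 F [-1.   0.7  0.7] w 0.08545197963646854
0.001,-0.001,0.039,0,0,-0,0.001,-0,0.039,0,0,-0,0.001,-0.001,0.039,0,0,-0,0.001,-0,0.039,0,0,-0.001,0.001,-0.001,0.039,0,0,-0,0.001,-0,0.039,0,0,-0.001,0.001,-0.001,0.039,0.001,0,-0,0.001,-0,0.039,0,0,-0.001,0,0,0,0,0,0,0,0,0,0,0,0
```

>>> apply_moves --rows '[0.001,-0.001,0.039,0,0,0,0.001,0,0.039,0,0,0,0.001,-0.001,0.039,0,0,0,0.001,0,0.039,0,0,-0.001,0.001,-0.001,0.039,0,0,0,0.001,0,0.039,0,0,-0.001,0.001,-0.001,0.039,0,0,0,0.001,0,0.039,0,0,-0.001,0,0,0,0,0,0,0,0,0,0,0,0]'

```text
clock: 4.25
tool_pos: [0.6197, 0.1908, 0.1361]
tool_rot: [-2.326, -2.111, 0.001]
ft_force: [-0.3, 0.7, -0.5]
width: 0.0855
finger_force: 0.0
```

>>> apply_moves --rows '[0,0,0,0,0,0,0,0,0,0,0,0,0,0,0,0,0,0,0,0,0,0,0,0,0,0,0,0,0,0,0,0,0,0,0,0,0,0,0,0,0,0,0,0,0,0,0,0,0,0,0,0,0,0,0,0,0,0,0,0]' --claw -1 --force 35

```text
clock: 5.25
tool_pos: [0.6235, 0.1907, 0.1376]
tool_rot: [2.323, 2.108, 0.009]
ft_force: [6.2, -1.1, -0.8]
width: 0.0175
finger_force: 35.1
```

Run:
```python
from h import *
o=rot(90)
plan([([25,94.5,136.5],o,4),([25,115,130.5],o,4),([25,134,118.5],o,4),([25,156,94],o,6)])
```

```text
jig tcp [ 25.3  78.3 137.6] t 5.25 F [ 6.2 -1.1 -0.8] w 0.017513928694543632
0.013,-0,0.001,0.001,-0,0.001,0.014,-0,0.001,0.001,-0,0,0.013,-0,0.001,0.001,-0,0.001,0.014,-0.001,0.001,0.001,-0,0,0.017,0,0.005,-0,-0,0,0.017,0,0.005,-0,-0,0,0.017,0,0.005,-0,-0,0,0.017,0,0.005,-0,-0,0,0.016,0,0.01,-0,-0,0,0.016,0,0.01,-0,-0,0
0.016,0,0.01,-0,-0,0,0.015,0,0.01,-0,-0,0,0.012,0,0.014,-0,-0,0,0.012,0,0.014,-0,-0,0,0.012,0,0.013,-0,-0,0,0.013,0,0.014,-0,-0,0,0.012,0,0.013,-0,-0,0,0.013,0,0.014,-0,-0,0,0,0,0,0,0,0,0,0,0,0,0,0
```

>>> apply_moves --rows '[0.013,0.012,0,0,0,0,0.014,0,0.001,0,0,0,0.013,0,0.001,0,0,0,0.014,0,0.001,0,0,0,0.017,0,0.005,0,0,0,0.017,0,0.005,0,0,0,0.017,0,0.005,0,0,0,0.017,0,0.005,0,0,0,0.016,0,0.01,0,0,0,0.016,0,0.01,0,0,0]'

```text
clock: 6.25
tool_pos: [0.6294, 0.2376, 0.1255]
tool_rot: [2.326, 2.11, 0.006]
ft_force: [-0.2, 0.2, 10.1]
width: 0.017
finger_force: 37.2
```

Run:
```python
from h import *
o=rot(90)
plan([([25,134,118.5],o,2),([25,156,94],o,6)])
```

```text
jig tcp [ 26.4 125.7 125.5] t 6.25 F [-0.2  0.2 10.1] w 0.016983809683160548
0.014,-0.002,0.012,0.001,-0.001,0.001,0.014,-0.003,0.011,0.001,-0,0.001,0.012,0,0.014,-0,-0,0,0.012,0,0.014,-0,-0,0,0.012,0,0.014,-0,-0,0,0.012,0,0.013,-0,-0,0,0.013,0,0.014,-0,-0,0,0.012,0,0.013,-0,-0,0,0,0,0,0,0,0,0,0,0,0,0,0
```

>>> apply_moves --rows '[0.015,0,0.009,0,0,0,0.015,0,0.009,0,0,0,0.012,0,0.013,0,0,0,0.012,0,0.014,0,0,0,0.012,0,0.014,0,0,0,0.012,0,0.013,0,0,0,0.013,0,0.014,0,0,0,0.012,0,0.013,0,0,0,0,0,0,0,0,0,0,0,0,0,0,0]'

```text
clock: 7.25
tool_pos: [0.6321, 0.2676, 0.0942]
tool_rot: [2.326, 2.111, 0.004]
ft_force: [4.7, 1.4, 2.7]
width: 0.0169
finger_force: 36.6
```

Run:
```python
from h import *
for c in ['top','scene']:
    im=imaging.camera(c); cv2.imwrite(f'pics/{c}2.png',im[:,:,::-1])
a=cv2.imread('pics/scene2.png')[80:260,220:420]
cv2.imwrite('pics/s2.png',cv2.resize(a,None,fx=3,fy=3,interpolation=cv2.INTER_CUBIC))
plan([])
```

```text
jig tcp [ 26.  155.7  94.3] t 7.35 F [3.9 1.9 2.6] w 0.016915590790237543
```

View pics/s2.png

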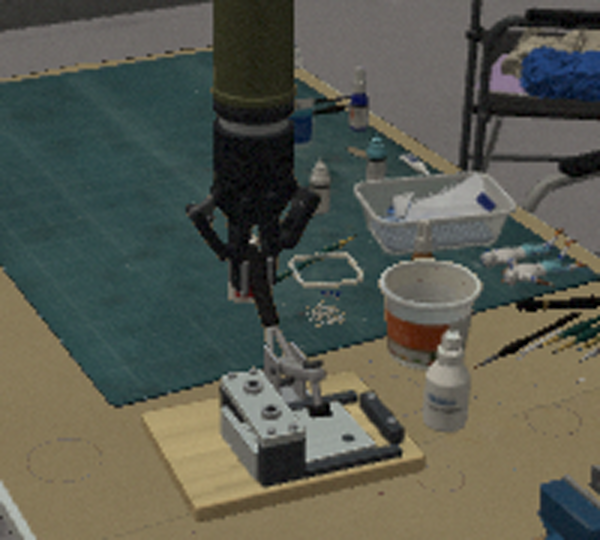

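>>> apply_moves --rows '[0,0,0,0,0,0,0,0,0,0,0,0,0,0,0,0,0,0,0,0,0,0,0,0,0,0,0,0,0,0,0,0,-0.06,0,0,0,0,0,-0.08,0,0,0,0,0,-0.08,0,0,0,0,0,-0.08,0,0,0,0,0,-0.08,0,0,0]' --claw 1

```text
clock: 8.35
tool_pos: [0.6304, 0.2672, 0.2088]
tool_rot: [-2.326, -2.111, 0.001]
ft_force: [-0.8, 0.0, 0.4]
width: 0.0855
finger_force: 0.0
```

Run:
```python
from h import *
plan([([-140,0,140],rot(180,40),20)])
```

```text
jig tcp [ 24.4 155.1 208.8] t 8.35 F [-0.8  0.   0.4] w 0.08554717723208824
-0.026,-0.028,0.011,-0.014,-0.014,-0.037,-0.023,-0.03,0.011,-0.014,-0.014,-0.037,-0.021,-0.032,0.011,-0.014,-0.014,-0.037,-0.018,-0.033,0.011,-0.014,-0.014,-0.037,-0.015,-0.035,0.01,-0.014,-0.014,-0.037,-0.012,-0.036,0.01,-0.014,-0.014,-0.038,-0.009,-0.037,0.009,-0.014,-0.013,-0.037,-0.006,-0.038,0.008,-0.014,-0.013,-0.038,-0.003,-0.039,0.007,-0.014,-0.013,-0.037,-0,-0.039,0.006,-0.014,-0.014,-0.038
0.003,-0.039,0.005,-0.013,-0.013,-0.038,0.006,-0.039,0.004,-0.013,-0.014,-0.037,0.009,-0.038,0.003,-0.014,-0.013,-0.037,0.012,-0.037,0.001,-0.014,-0.014,-0.038,0.015,-0.037,-0,-0.013,-0.013,-0.038,0.017,-0.035,-0.001,-0.013,-0.014,-0.037,0.02,-0.034,-0.003,-0.014,-0.013,-0.037,0.022,-0.032,-0.004,-0.014,-0.014,-0.038,0.024,-0.03,-0.006,-0.013,-0.013,-0.038,0.027,-0.028,-0.007,-0.014,-0.014,-0.037
```

>>> apply_moves --rows '[-0.026,-0.028,0.011,-0.014,-0.014,-0.037,-0.023,-0.03,0.011,-0.014,-0.014,-0.037,-0.021,-0.032,0.011,-0.014,-0.014,-0.037,-0.018,-0.033,0.011,-0.014,-0.014,-0.037,-0.015,-0.035,0.01,-0.014,-0.014,-0.037,-0.012,-0.036,0.01,-0.014,-0.014,-0.038,-0.009,-0.037,0.009,-0.014,-0.013,-0.037,-0.006,-0.038,0.008,-0.014,-0.013,-0.038,-0.003,-0.039,0.007,-0.014,-0.013,-0.037,0,-0.039,0.006,-0.014,-0.014,-0.038]' --claw -1

```text
clock: 9.35
tool_pos: [0.5401, 0.1984, 0.1737]
tool_rot: [1.211, 2.479, -0.022]
ft_force: [-0.1, -0.3, -0.6]
width: 0.0
finger_force: 0.0
```

>>> apply_moves --rows '[0.003,-0.039,0.005,-0.013,-0.013,-0.038,0.006,-0.039,0.004,-0.013,-0.014,-0.037,0.009,-0.038,0.003,-0.014,-0.013,-0.037,0.012,-0.037,0.001,-0.014,-0.014,-0.038,0.015,-0.037,0,-0.013,-0.013,-0.038,0.017,-0.035,-0.001,-0.013,-0.014,-0.037,0.02,-0.034,-0.003,-0.014,-0.013,-0.037,0.022,-0.032,-0.004,-0.014,-0.014,-0.038,0.024,-0.03,-0.006,-0.013,-0.013,-0.038,0.027,-0.028,-0.007,-0.014,-0.014,-0.037]'

```text
clock: 10.35
tool_pos: [0.4549, 0.1336, 0.1473]
tool_rot: [0.129, 2.451, -0.049]
ft_force: [11.3, 6.0, 7.1]
width: -0.0
finger_force: 0.0
```

Run:
```python
from h import *
s=env.get_state(); im=imaging.camera('wrist'); k=imaging.calibration('wrist'); print(np.round(s['q'],2))
E=np.eye(4);E[:3,:3]=R.from_rotvec(s['tool_rot']).as_matrix();E[:3,3]=s['tool_pos']
E=E@k['mount']
im=im[:,:,::-1].copy()
box=lambda x0,x1,y0,y1,z:[[x0,y0,z],[x1,y0,z],[x1,y1,z],[x0,y1,z]]
polys=[box(-110,110,-60,100,18),box(-47,-7,-54.5,54.5,70),box(-47,-7,-42.5,42.5,60),box(85,101,-35,35,34)]
for p in polys: cv2.polylines(im,[proj(jw(p,V),k,E).astype(np.int32)],True,(0,0,255),1)
cv2.imwrite('pics/w2.png',im)
for r in recognise('flange','wrist')+recognise('bracket','wrist'):
    print(r, ((np.array(r['at'])-[V[0],V[1],0])@R.from_euler('z',V[2]).as_matrix()*1000).round(1))
plan([([-110,0,60],rot(180,40),7),([-85,0,31],rot(180,40),3)])
```

```text
[ 0.47  0.16  2.33 -1.42  0.36  0.31]
{'at': [0.5394, 0.1186, 0.0327], 'confidence': 0.91} [-51.   -1.9  32.7]
{'at': [0.5389, 0.1139, 0.0304], 'confidence': 0.57} [-51.   -6.6  30.4]
jig tcp [-135.7    4.4  148.2] t 10.5 F [-0.7  0.2  0.4] w 3.224963824514736e-05
0.017,-0.002,0.04,-0,-0.001,-0,0.017,-0.002,0.04,-0,-0.001,-0,0.018,-0.002,0.04,-0,-0,-0,0.017,-0.002,0.04,-0.001,-0.001,-0,0.018,-0.002,0.04,-0,-0,-0,0.017,-0.002,0.041,-0.001,-0.001,-0,0.018,-0.002,0.04,-0,-0,-0,-0.001,0,0.043,-0,-0,-0,-0,0,0.042,-0,-0,-0,-0.001,0,0.043,-0,-0,-0
```

View pics/w2.png

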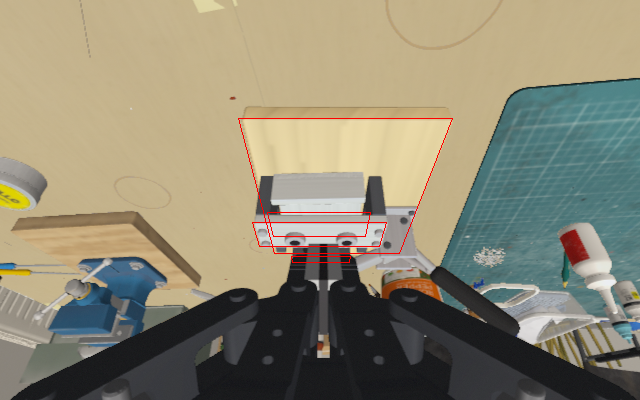

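The wrist view shows the bracket flange at (320,190), in front of the bridge. The networks put its face at jig x ≈ -51. The arm sits at joint limits q3 and q4 in this slanted pose, so I need the other wrist branch (j4 ≈ π). First I back off to tool down and work out the kinematics.

```bash
cat >> h.py <<'E'
import json
def log():
    s=env.get_state(); open('log.jsonl','a').write(json.dumps([list(map(float,s[k])) for k in('q','tool_pos','tool_rot')])+'\n')
E
python3 - <<'E'
from h import *
log()
s=env.get_state(); print(R.from_rotvec(s['tool_rot']).as_matrix().round(3))
q=s['q']; print((R.from_euler('ZYZYZ',[q[0],q[1]+q[2],q[3],q[4],q[5]])).as_matrix().round(3))
plan([([-100,0,230],rot(180,10),10)])
E
```

```text
[[-0.768  0.105  0.632]
 [ 0.079  0.994 -0.069]
 [-0.636 -0.003 -0.772]]Traceback (most recent call last):
  File "<stdin>", line 4, in <module>
  File "scipy/spatial/transform/_rotation.pyx", line 1413, in scipy.spatial.transform._rotation.Rotation.from_euler
ValueError: Expected axis specification to be a non-empty string of upto 3 characters, got ZYZYZ
```

```bash
cat >> h.py <<'E'
def fkR(q): return R.from_euler('ZYZ',[q[0],q[1]+q[2],q[3]])*R.from_euler('YZ',[q[4],q[5]])
E
python3 - <<'E'
from h import *
s=env.get_state()
print(fkR(s['q']).as_matrix().round(3))
plan([([-100,0,230],rot(180,10),10)])
E
```

```text
[[-0.105 -0.768  0.632]
 [-0.994  0.079 -0.069]
 [ 0.003 -0.636 -0.772]]
jig tcp [-135.7    4.4  148.2] t 10.5 F [-0.7  0.2  0.4] w 3.224963824514736e-05
-0.027,-0.001,-0.013,-0,0.026,-0,-0.026,-0.002,-0.015,-0,0.026,-0,-0.025,-0.001,-0.016,-0,0.026,-0,-0.024,-0.002,-0.017,-0,0.026,-0,-0.023,-0.001,-0.019,-0,0.026,-0,-0.022,-0.002,-0.02,-0,0.025,-0,-0.021,-0.001,-0.021,-0,0.026,-0,-0.02,-0.002,-0.022,-0.001,0.025,-0,-0.019,-0.001,-0.023,-0,0.026,-0.001,-0.017,-0.002,-0.024,-0.001,0.025,-0
```

>>> apply_moves --rows '[-0.027,-0.001,-0.013,0,0.026,0,-0.026,-0.002,-0.015,0,0.026,0,-0.025,-0.001,-0.016,0,0.026,0,-0.024,-0.002,-0.017,0,0.026,0,-0.023,-0.001,-0.019,0,0.026,0,-0.022,-0.002,-0.02,0,0.025,0,-0.021,-0.001,-0.021,0,0.026,0,-0.02,-0.002,-0.022,0,0.025,0,-0.019,-0.001,-0.023,0,0.026,0,-0.017,-0.002,-0.024,0,0.025,0]'

```text
clock: 11.5
tool_pos: [0.4824, 0.1213, 0.2205]
tool_rot: [0.167, 2.895, -0.046]
ft_force: [0.0, -0.1, -0.4]
width: 0.0002
finger_force: 0.0
```

Run:
```python
from h import *
log(); print(np.round(env.get_state()['q'],3))
plan([([-85,0,130],rot(180,0),10)])
```

```text
[ 0.236  0.106  1.841 -0.12   0.976 -1.164]
jig tcp [-107.9   -5.   220.5] t 11.5 F [ 0.  -0.1 -0.4] w 0.00017884637406451916
-0,0.002,0.031,-0.001,0.012,-0.001,-0.001,0.002,0.031,-0.001,0.012,-0.001,-0.002,0.002,0.031,-0.001,0.012,-0.001,-0.002,0.002,0.031,-0.001,0.012,-0,-0.003,0.002,0.031,-0.001,0.012,-0.001,-0.004,0.002,0.031,-0.001,0.012,-0,-0.005,0.002,0.031,-0.001,0.012,-0.001,-0.005,0.002,0.031,-0.001,0.012,-0,-0.006,0.002,0.03,-0.001,0.013,-0.001,-0.007,0.002,0.03,-0.001,0.012,-0
```

```bash
cat >> h.py <<'E'
def fk(q,g):
    h,L2,L3,Lt,a,e=g; s=q[1]+q[2]
    r=a+L2*np.sin(q[1])+L3*np.sin(s)+e*np.cos(s); z=h+L2*np.cos(q[1])+L3*np.cos(s)-e*np.sin(s)
    o=fkR(q)*R.from_euler('z',np.pi/2)
    return np.array([r*np.cos(q[0]),r*np.sin(q[0]),z])+Lt*o.apply([0,0,1]),o
def fit():
    D=[json.loads(l) for l in open('log.jsonl')]+[[[1.185,.307,1.506,0,1.328,-.073],[.17613548,.54662496,.23038204],[0]*3]]
    f=lambda g:np.r_[np.concatenate([(fk(d[0],g)[0]-d[1])*1000 for d in D]),g[4:]*20]
    r=least_squares(f,[.35,.4,.4,.25,0,0]); return r.x,r.fun
E
python3 - <<'E'
from h import *
g,f=fit(); print(g.round(3),f.round(1))
E
```

```text
[0.089 0.53  0.318 0.227 0.119 0.063] [ -3.6   7.   -0.2   6.5 -27.1   0.4  39.4 -16.   -0.2   2.4   1.3]
```

Run:
```python
s=open('h.py').read()
s=s.replace("h,L2,L3,Lt,a,e=g;","h,L2,L3,Lt,dy,a,e=g;").replace("np.array([r*np.cos(q[0]),r*np.sin(q[0]),z])","np.array([r*np.cos(q[0])-dy*np.sin(q[0]),r*np.sin(q[0])+dy*np.cos(q[0]),z])")
s=s.replace("g[4:]*20","g[5:]*20").replace(".25,0,0]",".25,0,0,0]")
open('h.py','w').write(s)
from h import *
g,f=fit(); print(g.round(4),f.round(1))
```

```text
[0.1953 0.6428 0.4155 0.3716 0.0424 0.0011 0.1092] [ 0.1  0.1  0.1 -0.2  0.1 -0.5  0.2  0.   0.5  0.   2.2]
```

>>> apply_moves --rows '[0,0.002,0.031,0,0.012,0,-0.001,0.002,0.031,0,0.012,0,-0.002,0.002,0.031,0,0.012,0,-0.002,0.002,0.031,0,0.012,0,-0.003,0.002,0.031,0,0.012,0,-0.004,0.002,0.031,0,0.012,0,-0.005,0.002,0.031,0,0.012,0,-0.005,0.002,0.031,0,0.012,0,-0.006,0.002,0.03,0,0.013,0,-0.007,0.002,0.03,0,0.012,0]'

```text
clock: 12.5
tool_pos: [0.5065, 0.1229, 0.1291]
tool_rot: [0.185, 3.135, -0.027]
ft_force: [0.0, -0.5, 0.5]
width: 0.0001
finger_force: 0.0
```

Run:
```python
from h import *
log(); print(np.round(env.get_state()['q'],3))
g,f=fit(); print(g.round(4),f.round(1)); plan([])
for a in [20,25,30,35,40,45]:
  for x in (-85,-43):
    J=R.from_euler('z',V[2]); P=jw([x,0,29],V)[0]
    for yaw in (180,0):
      o=J*rot(yaw,a)
      for seed in ([.2,.5,1.9,0,.8,-1.2],[.2,.5,1.9,3.14,.4,1.9],[.2,.5,1.9,3.14,.4,-1.2]):
        def F(q):
            p,oo=fk(q,g); return np.r_[(p-P)*10,(oo.inv()*o).as_rotvec()]
        r=least_squares(F,seed,bounds=([-3.12,-1.05,.14,-1.42,.1,-2.68],[3.12,2.28,2.33,4.57,2.73,2.68]))
        if r.cost<1e-6: print(a,x,yaw,r.x.round(2))
```

```text
[ 0.169  0.337  1.754 -0.02   1.053 -1.274]
[0.1914 0.6449 0.4148 0.3706 0.0422 0.0014 0.1084] [ 0.2  0.3  0.  -0.4 -0.  -0.4 -0.4 -0.  -0.1  0.4  0.3  0.5  0.   2.2]
jig tcp [-84.1  -0.9 129.1] t 12.5 F [ 0.  -0.5  0.5] w 9.758061851320937e-05
20 -85 180 [ 0.24  0.41  2.14 -0.42  0.28 -0.84]
20 -85 0 [ 0.24  0.41  2.14 -0.42  0.28  2.3 ]
20 -43 180 [ 0.21  0.44  2.06 -0.33  0.33 -0.96]
20 -43 0 [ 0.21  0.44  2.06 -0.33  0.33  2.18]
25 -85 180 [ 0.27  0.42  2.21 -0.99  0.18 -0.25]
25 -43 180 [ 0.23  0.45  2.13 -0.74  0.21 -0.54]
25 -43 0 [ 0.23  0.45  2.13 -0.74  0.21  2.6 ]
30 -85 180 [0.3  0.45 2.28 4.37 0.21 0.7 ]
30 -85 180 [0.3  0.45 2.28 4.37 0.21 0.7 ]
30 -85 0 [ 0.3   0.45  2.28  4.37  0.21 -2.44]
35 -43 180 [0.28 0.5  2.26 3.99 0.29 1.07]
35 -43 180 [0.28 0.5  2.26 3.99 0.29 1.07]
35 -43 0 [ 0.28  0.5   2.26  3.99  0.29 -2.07]
```

```bash
cat >> h.py <<'E'
LO=np.array([-3.12,-1.05,.14,-1.42,.1,-2.68]);HI=np.array([3.12,2.28,2.33,4.57,2.73,2.68])
G=np.array([0.1914,0.6449,0.4148,0.3706,0.0422,0.0014,0.1084])
def ik(Pj,oj,seed):
    J=R.from_euler('z',V[2]); P=jw(Pj,V)[0]; o=J*oj
    def F(q):
        p,oo=fk(q,G); return np.r_[(p-P)*10,(oo.inv()*o).as_rotvec()]
    r=least_squares(F,seed,bounds=(LO,HI)); return r.x if r.cost<1e-6 else None
E
python3 - <<'E'
from h import *
for a in (25,30,35,38):
  for x in (-85,-70,-60,-44):
    for z in (27,60,100,140):
      q=ik([x,0,z],rot(0,a),[.3,.45,2.2,4,.3,-2.2]); 
      if q is not None: print(a,x,z,q.round(2))
E
```

```text
30 -85 27 [ 0.3   0.45  2.28  4.34  0.21 -2.41]
30 -70 27 [ 0.28  0.46  2.25  4.42  0.2  -2.51]
30 -60 27 [ 0.27  0.46  2.23  4.48  0.19 -2.58]
35 -85 60 [ 0.33  0.4   2.31  4.21  0.28 -2.26]
35 -70 27 [ 0.31  0.5   2.32  3.92  0.34 -1.97]
35 -70 60 [ 0.31  0.4   2.29  4.25  0.26 -2.32]
35 -60 27 [ 0.3   0.5   2.3   3.93  0.32 -2.  ]
35 -60 60 [ 0.3   0.41  2.27  4.28  0.25 -2.36]
35 -44 27 [ 0.28  0.5   2.27  3.97  0.3  -2.05]
35 -44 60 [ 0.28  0.42  2.24  4.33  0.23 -2.43]
38 -85 100 [ 0.35  0.31  2.31  4.41  0.29 -2.46]
38 -70 60 [ 0.33  0.43  2.33  4.    0.35 -2.05]
38 -70 100 [ 0.33  0.32  2.28  4.44  0.27 -2.51]
38 -60 60 [ 0.32  0.43  2.31  4.01  0.34 -2.07]
38 -60 100 [ 0.32  0.33  2.26  4.46  0.26 -2.54]
38 -44 27 [ 0.3   0.53  2.31  3.81  0.4  -1.87]
38 -44 60 [ 0.3   0.44  2.28  4.04  0.31 -2.12]
38 -44 100 [ 0.3   0.34  2.23  4.5   0.25 -2.6 ]
```

```bash
cat >> h.py <<'E'
def jplan(qs):
    "rows through joint waypoints [(q,n)]"
    s=env.get_state(); J=R.from_euler('z',V[2]); q0=np.array(s['q']); p=np.array(s['tool_pos']); r=R.from_rotvec(s['tool_rot']); out=[]
    for q1,n in qs:
        for i in range(1,n+1):
            q=q0+(q1-q0)*i/n; P,o=fk(q,G); d=r.inv().apply(P-p); w=(r.inv()*o).as_rotvec()
            if np.linalg.norm(w)>.15 or np.linalg.norm(d)>.05: print('FAST',len(out))
            t=np.round(np.r_[d/.3,w/2],3); out.append(t); p=p+r.apply(t[:3]*.3); r=r*R.from_rotvec(t[3:]*2)
            if len(out)%3==0: print('#',np.round(J.inv().apply(p-[V[0],V[1],0])*1000),np.round(J.inv().apply(r.apply([0,0,1])),2),q.round(2))
        q0=q1
    while len(out)%10: out.append(np.zeros(6))
    for i in range(0,len(out),10): print(','.join('%g'%x for x in np.array(out[i:i+10]).ravel()))
E
python3 - <<'E'
from h import *
A=ik([-78,0,100],rot(0,38),[.34,.32,2.3,4.4,.28,-2.5]); print(A)
jplan([(A,30)])
E
```

```text
[ 0.34189568  0.315275    2.29446988  4.42005075  0.27975214 -2.47958958]
FAST 0
# [-119.  136.  137.] [-0.04  0.34 -0.94] [ 0.19  0.34  1.81  0.42  0.98 -1.39]
# [-118.  246.  184.] [ 0.02  0.63 -0.77] [ 0.2   0.33  1.86  0.87  0.9  -1.51]
# [-84. 311. 245.] [ 0.17  0.8  -0.57] [ 0.22  0.33  1.92  1.31  0.82 -1.64]
# [-30. 325. 298.] [ 0.37  0.84 -0.4 ] [ 0.24  0.33  1.97  1.76  0.74 -1.76]
# [ 28. 293. 325.] [ 0.59  0.75 -0.29] [ 0.26  0.33  2.02  2.2   0.67 -1.88]
# [ 68. 230. 317.] [ 0.76  0.58 -0.29] [ 0.27  0.32  2.08  2.64  0.59 -2.  ]
# [ 79. 152. 279.] [ 0.85  0.38 -0.36] [ 0.29  0.32  2.13  3.09  0.51 -2.12]
# [ 54.  80. 221.] [ 0.84  0.19 -0.5 ] [ 0.31  0.32  2.19  3.53  0.43 -2.24]
# [ -3.  26. 156.] [ 0.76  0.06 -0.65] [ 0.32  0.32  2.24  3.98  0.36 -2.36]
# [-78.  -0. 100.] [ 0.62 -0.   -0.79] [ 0.34  0.32  2.29  4.42  0.28 -2.48]
0.054,0.158,0.007,-0.062,0.013,0.015,0.045,0.152,0.008,-0.061,0.011,0.018,0.038,0.145,0.008,-0.06,0.008,0.02,0.031,0.139,0.009,-0.058,0.005,0.023,0.022,0.131,0.008,-0.057,0.002,0.025,0.015,0.123,0.007,-0.054,-0.001,0.028,0.006,0.115,0.006,-0.0
[... 217 characters left out ...]
.067,-0.008,-0.038,-0.022,0.039,-0.05,0.06,-0.011,-0.035,-0.023,0.04,-0.059,0.054,-0.014,-0.033,-0.026,0.042,-0.066,0.047,-0.016,-0.03,-0.028,0.041,-0.073,0.041,-0.018,-0.027,-0.03,0.043,-0.079,0.035,-0.02,-0.025,-0.032,0.043,-0.086,0.031,-0.021,-0.023,-0.033,0.043,-0.091,0.027,-0.022,-0.02,-0.034,0.043
-0.096,0.023,-0.023,-0.019,-0.035,0.043,-0.101,0.019,-0.023,-0.016,-0.036,0.044,-0.104,0.017,-0.023,-0.014,-0.036,0.044,-0.107,0.014,-0.023,-0.012,-0.037,0.044,-0.109,0.013,-0.022,-0.011,-0.036,0.045,-0.11,0.011,-0.021,-0.009,-0.036,0.044,-0.111,0.011,-0.02,-0.008,-0.036,0.045,-0.109,0.01,-0.018,-0.007,-0.035,0.045,-0.108,0.009,-0.017,-0.005,-0.034,0.046,-0.105,0.01,-0.015,-0.004,-0.032,0.046
```

Run:
```python
from h import *
A=ik([-78,0,100],rot(0,38),[.34,.32,2.3,4.4,.28,-2.5])
jplan([(np.array([.2,.25,1.95,.35,.6,-1.4]),6),(np.array([.27,.25,2.15,2.3,.45,-1.9]),11),(A,13)])
```

```text
# [-80.  62. 130.] [ 0.13  0.17 -0.98] [ 0.18  0.29  1.85  0.17  0.83 -1.34]
# [-71. 102. 145.] [ 0.28  0.29 -0.91] [ 0.2   0.25  1.95  0.35  0.6  -1.4 ]
# [-88. 192. 175.] [ 0.29  0.53 -0.8 ] [ 0.22  0.25  2.    0.88  0.56 -1.54]
# [-72. 241. 219.] [ 0.39  0.66 -0.64] [ 0.24  0.25  2.06  1.41  0.52 -1.67]
# [-37. 242. 254.] [ 0.55  0.66 -0.51] [ 0.26  0.25  2.11  1.95  0.48 -1.81]
# [ -2. 204. 263.] [ 0.69  0.56 -0.46] [ 0.28  0.26  2.16  2.46  0.44 -1.94]
# [ 19. 147. 244.] [ 0.78  0.4  -0.48] [ 0.29  0.27  2.19  2.95  0.4  -2.08]
# [ 13.  86. 203.] [ 0.8   0.23 -0.56] [ 0.31  0.29  2.23  3.44  0.36 -2.21]
# [-22.  33. 152.] [ 0.73  0.09 -0.67] [ 0.33  0.3   2.26  3.93  0.32 -2.35]
# [-78.  -0. 100.] [ 0.62 -0.   -0.79] [ 0.34  0.32  2.29  4.42  0.28 -2.48]
0,0.076,0.005,-0.033,-0.02,0.003,-0.003,0.071,0.002,-0.032,-0.021,0.006,-0.005,0.063,0,-0.029,-0.022,0.008,-0.007,0.056,-0.003,-0.027,-0.023,0.01,-0.01,0.048,-0.005,-0.024,-0.024,0.012,-0.012,0.039,-0.008,-0.022,-0.025,0.013,0.044,0.111,0.003,-0.046,0.009,0.05,0.036,0.101,0.004,-0.044,0.007,0.052,0.029,0.093,0.003,-0.043,0.004,0.053,0.019,0.084,0.002,-0.04,0,0.054
0.011,0.076,0,-0.038,-0.002,0.055,0.001,0.067,-0.001,-0.036,-0.005,0.056,-0.008,0.059,-0.004,-0.034,-0.008,0.058,-0.017,0.053,-0.005,-0.031,-0.011,0.057,-0.028,0.046,-0.008,-0.03,-0.014,0.058,-0.037,0.04,-0.011,-0.027,-0.017,0.059,-0.047,0.035,-0.012,-0.026,-0.019,0.058,-0.053,0.034,-0.003,-0.022,-0.02,0.053,-0.059,0.03,-0.003,-0.021,-0.022,0.052,-0.066,0.027,-0.005,-0.02,-0.023,0.053
-0.071,0.025,-0.006,-0.018,-0.025,0.052,-0.075,0.023,-0.006,-0.016,-0.027,0.052,-0.081,0.021,-0.007,-0.016,-0.027,0.052,-0.083,0.019,-0.006,-0.015,-0.029,0.052,-0.087,0.019,-0.007,-0.013,-0.029,0.051,-0.089,0.018,-0.007,-0.013,-0.03,0.052,-0.09,0.019,-0.006,-0.012,-0.03,0.051,-0.092,0.018,-0.005,-0.011,-0.03,0.052,-0.091,0.019,-0.005,-0.011,-0.029,0.051,-0.091,0.019,-0.004,-0.01,-0.03,0.052
```

>>> apply_moves --rows '[0,0.076,0.005,-0.033,-0.02,0.003,-0.003,0.071,0.002,-0.032,-0.021,0.006,-0.005,0.063,0,-0.029,-0.022,0.008,-0.007,0.056,-0.003,-0.027,-0.023,0.01,-0.01,0.048,-0.005,-0.024,-0.024,0.012,-0.012,0.039,-0.008,-0.022,-0.025,0.013,0.044,0.111,0.003,-0.046,0.009,0.05,0.036,0.101,0.004,-0.044,0.007,0.052,0.029,0.093,0.003,-0.043,0.004,0.053,0.019,0.084,0.002,-0.04,0,0.054]'

```text
clock: 13.5
tool_pos: [0.5269, 0.337, 0.1901]
tool_rot: [0.833, 2.625, 1.012]
ft_force: [0.3, 0.7, 0.7]
width: 0.0001
finger_force: 0.0
```

Run:
```python
from h import *
print(np.round(env.get_state()['q'],2))
A=ik([-78,0,100],rot(0,38),[.34,.32,2.3,4.4,.28,-2.5])
jplan([(np.array([.27,.25,2.15,2.3,.45,-1.9]),7),(A,13)])
```

```text
[ 0.23  0.25  2.03  1.07  0.54 -1.59]
# [-61. 246. 233.] [ 0.44  0.67 -0.59] [ 0.24  0.25  2.08  1.6   0.5  -1.72]
# [-25. 232. 260.] [ 0.6   0.64 -0.49] [ 0.26  0.25  2.13  2.12  0.46 -1.86]
# [  7. 186. 259.] [ 0.73  0.51 -0.46] [ 0.28  0.26  2.17  2.63  0.42 -1.99]
# [ 20. 127. 232.] [ 0.79  0.35 -0.5 ] [ 0.3   0.28  2.21  3.12  0.38 -2.12]
# [  5.  66. 187.] [ 0.78  0.18 -0.6 ] [ 0.31  0.29  2.24  3.6   0.35 -2.26]
# [-38.  20. 134.] [ 0.7   0.05 -0.71] [ 0.33  0.31  2.27  4.09  0.31 -2.39]
0.01,0.073,0,-0.038,-0.002,0.055,0,0.067,-0.001,-0.035,-0.006,0.056,-0.008,0.059,-0.003,-0.033,-0.008,0.057,-0.018,0.052,-0.006,-0.032,-0.011,0.058,-0.027,0.045,-0.007,-0.029,-0.013,0.057,-0.037,0.04,-0.01,-0.027,-0.017,0.058,-0.046,0.035,-0.012,-0.026,-0.019,0.059,-0.053,0.035,-0.003,-0.022,-0.02,0.052,-0.06,0.03,-0.004,-0.021,-0.022,0.053,-0.065,0.027,-0.004,-0.019,-0.023,0.052
-0.071,0.025,-0.006,-0.018,-0.025,0.052,-0.076,0.022,-0.006,-0.017,-0.027,0.052,-0.08,0.021,-0.007,-0.016,-0.027,0.052,-0.084,0.02,-0.006,-0.014,-0.029,0.052,-0.086,0.019,-0.007,-0.014,-0.029,0.052,-0.089,0.018,-0.007,-0.013,-0.03,0.051,-0.091,0.018,-0.006,-0.012,-0.03,0.052,-0.091,0.018,-0.005,-0.011,-0.03,0.051,-0.091,0.019,-0.005,-0.01,-0.029,0.052,-0.091,0.019,-0.005,-0.011,-0.03,0.051
```

Tracking as planned.

>>> apply_moves --rows '[0.01,0.073,0,-0.038,-0.002,0.055,0,0.067,-0.001,-0.035,-0.006,0.056,-0.008,0.059,-0.003,-0.033,-0.008,0.057,-0.018,0.052,-0.006,-0.032,-0.011,0.058,-0.027,0.045,-0.007,-0.029,-0.013,0.057,-0.037,0.04,-0.01,-0.027,-0.017,0.058,-0.046,0.035,-0.012,-0.026,-0.019,0.059,-0.053,0.035,-0.003,-0.022,-0.02,0.052,-0.06,0.03,-0.004,-0.021,-0.022,0.053,-0.065,0.027,-0.004,-0.019,-0.023,0.052]'

```text
clock: 14.5
tool_pos: [0.6227, 0.2795, 0.2526]
tool_rot: [2.155, 1.409, 1.538]
ft_force: [0.9, 0.3, 0.9]
width: 0.0002
finger_force: 0.0
```

Run:
```python
from h import *
print(np.round(env.get_state()['q'],2))
A=ik([-78,0,100],rot(0,38),[.34,.32,2.3,4.4,.28,-2.5])
B=ik([-78,0,60],rot(0,35),[.34,.4,2.3,4.2,.28,-2.3]);C=ik([-68,0,27],rot(0,35),[.31,.5,2.3,3.9,.33,-2])
print(B,C)
jplan([(A,10)])
```

```text
[ 0.28  0.27  2.18  2.79  0.41 -2.04]
[ 0.32172063  0.40120751  2.30099651  4.22588332  0.27005357 -2.28575668] [ 0.30964479  0.4973371   2.31590361  3.91852753  0.33348818 -1.97597148]
# [ 19. 105. 218.] [ 0.8   0.29 -0.53] [ 0.3   0.28  2.22  3.28  0.37 -2.17]
# [ -7.  49. 169.] [ 0.76  0.13 -0.63] [ 0.32  0.3   2.25  3.77  0.33 -2.3 ]
# [-57.   8. 117.] [ 0.66  0.02 -0.75] [ 0.34  0.31  2.28  4.26  0.29 -2.44]
-0.071,0.024,-0.006,-0.018,-0.025,0.052,-0.076,0.022,-0.006,-0.017,-0.026,0.052,-0.079,0.02,-0.007,-0.015,-0.028,0.052,-0.084,0.019,-0.006,-0.015,-0.028,0.052,-0.086,0.018,-0.007,-0.013,-0.03,0.052,-0.089,0.018,-0.007,-0.013,-0.029,0.052,-0.09,0.018,-0.006,-0.012,-0.03,0.051,-0.092,0.018,-0.006,-0.011,-0.03,0.052,-0.091,0.019,-0.005,-0.011,-0.03,0.051,-0.09,0.019,-0.004,-0.009,-0.029,0.052
```

>>> apply_moves --rows '[-0.071,0.024,-0.006,-0.018,-0.025,0.052,-0.076,0.022,-0.006,-0.017,-0.026,0.052,-0.079,0.02,-0.007,-0.015,-0.028,0.052,-0.084,0.019,-0.006,-0.015,-0.028,0.052,-0.086,0.018,-0.007,-0.013,-0.03,0.052,-0.089,0.018,-0.007,-0.013,-0.029,0.052,-0.09,0.018,-0.006,-0.012,-0.03,0.051,-0.092,0.018,-0.006,-0.011,-0.03,0.052,-0.091,0.019,-0.005,-0.011,-0.03,0.051,-0.09,0.019,-0.004,-0.009,-0.029,0.052]'

```text
clock: 15.5
tool_pos: [0.5127, 0.1229, 0.0997]
tool_rot: [2.937, -0.149, 1.011]
ft_force: [-0.1, 0.1, -0.8]
width: -0.0001
finger_force: 0.0
```

Run:
```python
from h import *
print(np.round(env.get_state()['q'],2))
plan([([-78,0,60],rot(0,35),5),([-70,0,27.5],rot(0,35),5)])
```

```text
[ 0.34  0.32  2.29  4.42  0.28 -2.48]
jig tcp [-78.   -0.3  99.7] t 15.5 F [-0.1  0.1 -0.8] w -9.971988341096322e-05
-0.016,-0,0.021,-0,-0.005,0,-0.016,-0,0.021,-0,-0.005,0,-0.016,-0,0.021,-0,-0.005,0,-0.016,-0,0.021,-0,-0.006,0,-0.015,-0.001,0.022,-0,-0.005,0,-0.008,0,0.021,-0,-0,0,-0.008,0,0.021,-0,-0,0,-0.008,0,0.021,-0,-0,0,-0.008,0,0.02,-0,-0,0,-0.009,0,0.021,-0,-0,0
```

>>> apply_moves --rows '[-0.016,0,0.021,0,-0.005,0,-0.016,0,0.021,0,-0.005,0,-0.016,0,0.021,0,-0.005,0,-0.016,0,0.021,0,-0.006,0,-0.015,0,0.022,0,-0.005,0,-0.008,0,0.021,0,0,0,-0.008,0,0.021,0,0,0,-0.008,0,0.021,0,0,0,-0.008,0,0.02,0,0,0,-0.009,0,0.021,0,0,0]'

```text
clock: 16.5
tool_pos: [0.5216, 0.1224, 0.0277]
tool_rot: [2.963, -0.144, 0.938]
ft_force: [-0.1, -0.4, -0.3]
width: -0.0001
finger_force: 0.0
```

Run:
```python
from h import *
print(np.round(env.get_state()['q'],2))
imaging.camera('top'); 
im=imaging.camera('scene'); cv2.imwrite('pics/s3.png',cv2.resize(im[150:250,250:370,::-1],None,fx=5,fy=5,interpolation=cv2.INTER_CUBIC))
plan([([-60,0,27.5],rot(0,35),10)])
plan([([-55,0,27.5],rot(0,35),10)])
```

```text
[ 0.31  0.5   2.32  3.91  0.34 -1.97]
jig tcp [-69.5  -0.2  27.1] t 16.6 F [-0.3 -0.2 -0.3] w -1.910132034525096e-05
0.003,-0,0.002,-0,-0,0,0.003,-0,0.002,-0,-0,0,0.003,-0,0.002,-0,-0,0,0.003,-0,0.002,-0,-0,0,0.002,-0,0.002,-0,-0,0,0.003,-0,0.001,-0,-0,0.001,0.002,-0,0.002,-0,-0,0,0.003,-0,0.001,-0,-0,0.001,0.002,-0,0.002,-0,-0,0,0.003,-0,0.001,-0.001,-0,0.001
jig tcp [-69.5  -0.2  27.1] t 16.6 F [-0.3 -0.2 -0.3] w -1.910132034525096e-05
0.004,-0,0.003,-0,-0,0,0.004,-0,0.003,-0,-0,0,0.004,-0,0.003,-0,-0,0,0.004,-0,0.003,-0,-0,0,0.004,-0,0.002,-0,-0,0,0.004,-0,0.003,-0,-0,0.001,0.004,-0,0.002,-0,-0,0,0.004,-0,0.003,-0,-0,0.001,0.004,-0,0.002,-0,-0,0,0.004,-0,0.003,-0.001,-0,0.001
```

View pics/s3.png

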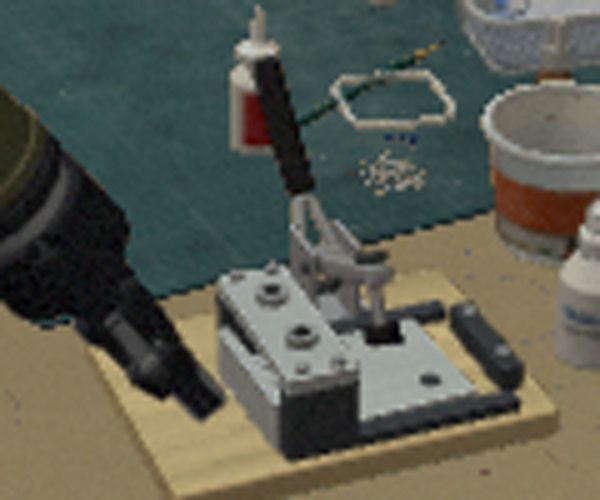

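The scene picture shows the clamp still open (handle leaning at (285,125)) and the fingertips at (210,410), just in front of the bracket. Pushing gently.

>>> apply_moves --rows '[0.004,0,0.003,0,0,0,0.004,0,0.003,0,0,0,0.004,0,0.003,0,0,0,0.004,0,0.002,0,0,0,0.004,0,0.003,0,0,0,0.004,0,0.003,0,0,0,0.004,0,0.002,0,0,0,0.004,0,0.003,0,0,0,0.004,0,0.003,0,0,0,0.004,0,0.003,0,0,0]'

```text
clock: 17.6
tool_pos: [0.5347, 0.1209, 0.0279]
tool_rot: [2.964, -0.143, 0.935]
ft_force: [-1.6, 0.3, 0.3]
width: -0.0001
finger_force: 1.3
```

>>> apply_moves --rows '[0.002,0,0.001,0,0,0,0.002,0,0.001,0,0,0,0.002,0,0.002,0,0,0,0.002,0,0.001,0,0,0,0.002,0,0.002,0,0,0,0.002,0,0.001,0,0,0,0.002,0,0.001,0,0,0,0.002,0,0.002,0,0,0,0.002,0,0.001,0,0,0,0.002,0,0.002,0,0,0]'

```text
clock: 18.6
tool_pos: [0.5428, 0.1201, 0.0283]
tool_rot: [2.963, -0.143, 0.938]
ft_force: [-1.2, 0.5, 1.0]
width: 0.0001
finger_force: 0.9
```

Run:
```python
from h import *
plan([([-44,0,27],rot(0,35),5)]);print(np.round(env.get_state()['q'],2))
```

```text
jig tcp [-47.8  -0.   28.3] t 18.6 F [-1.2  0.5  1. ] w 0.00011641280488320401
0.002,-0,0.002,-0,-0,0,0.001,-0,0.002,-0,-0,0.001,0.002,-0,0.002,-0,-0,0,0.001,-0,0.002,-0,-0.001,0.001,0.002,-0,0.003,-0.001,-0,0,0,0,0,0,0,0,0,0,0,0,0,0,0,0,0,0,0,0,0,0,0,0,0,0,0,0,0,0,0,0
[ 0.29  0.5   2.28  3.95  0.3  -2.04]
```

>>> apply_moves --rows '[0.002,0,0.001,0,0,0,0.002,0,0.001,0,0,0,0.002,0,0.002,0,0,0,0.002,0,0.001,0,0,0,0.002,0,0.002,0,0,0,0.002,0,0.001,0,0,0,0.002,0,0.001,0,0,0,0.002,0,0.002,0,0,0,0,0,0,0,0,0,0,0,0,0,0,0]'

```text
clock: 19.6
tool_pos: [0.5486, 0.1196, 0.0283]
tool_rot: [2.963, -0.143, 0.938]
ft_force: [-1.5, -0.3, 0.1]
width: 0.0001
finger_force: 0.7
```

Run:
```python
from h import *
plan([]);print(np.round(env.get_state()['finger_force'],2))
```

```text
jig tcp [-42.    0.   28.3] t 19.6 F [-1.5 -0.3  0.1] w 9.971306549246239e-05
0.7
```

>>> apply_moves --rows '[0.002,0,0.001,0,0,0,0.002,0,0.001,0,0,0,0.002,0,0.002,0,0,0,0.002,0,0.001,0,0,0,0.002,0,0.002,0,0,0,0.002,0,0.001,0,0,0,0.002,0,0.001,0,0,0,0,0,0,0,0,0,0,0,0,0,0,0,0,0,0,0,0,0]'

```text
clock: 20.6
tool_pos: [0.549, 0.1194, 0.0274]
tool_rot: [2.967, -0.14, 0.928]
ft_force: [-13.9, 2.7, 9.4]
width: -0.0002
finger_force: 6.9
```

Run:
```python
from h import *
plan([]);print(np.round(env.get_state()['finger_force'],2))
```

```text
jig tcp [-41.5  -0.1  27.4] t 20.6 F [-13.9   2.7   9.4] w -0.0002137796460984865
6.92
```

Run:
```python
from h import *
a=imaging.camera('top')[150:230,255:355,::-1]; b=imaging.camera('scene')[170:240,290:370,::-1]
a=cv2.resize(a,(500,400),interpolation=cv2.INTER_CUBIC);b=cv2.resize(b,(300,262),interpolation=cv2.INTER_CUBIC)
c=np.zeros((400,800,3),np.uint8);c[:,:500]=a;c[:262,500:]=b;cv2.imwrite('pics/p4.png',c)
```

```text
(no output)
```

View pics/p4.png

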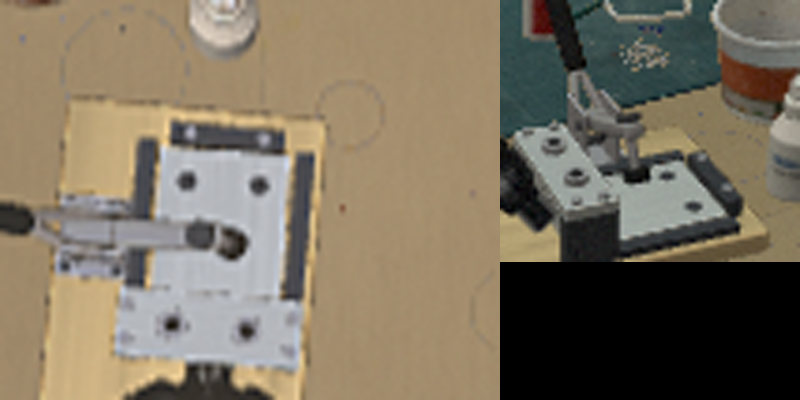

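The picture shows the bracket's far edge (about row 150) flush against the end stop, with the handle still leaning open at left. The push force is about 14 N. Now retreating.

Run:
```python
from h import *
plan([([-73,0,30],rot(0,35),5),([-78,0,60],rot(0,35),3),([-78,0,72],rot(0,36),2)])
```

```text
jig tcp [-41.5  -0.2  27.4] t 20.7 F [-14.1   3.   10. ] w -1.9570421590629127e-05
-0.016,-0,-0.013,-0,0,0.001,-0.016,-0,-0.013,-0,0.001,0.001,-0.016,-0,-0.014,-0,0,0,-0.017,-0.001,-0.014,-0.001,0.001,0.001,-0.016,0,-0.013,-0,0,0,0.015,-0,-0.031,-0,0,0,0.014,-0,-0.03,-0,0,0,0.015,-0,-0.031,-0,0,0,0.011,-0,-0.016,-0,0.004,0,0.012,-0,-0.016,-0,0.005,0
```

>>> apply_moves --rows '[-0.017,0,-0.013,0,0,0,-0.018,0,-0.013,0,0,0,-0.018,0,-0.013,0,0,0,-0.018,0,-0.013,0,0,0,-0.018,0,-0.013,0,0,0,0.015,0,-0.031,0,0,0,0.014,0,-0.03,0,0,0,0.015,0,-0.031,0,0,0,0.011,0,-0.016,0,0.004,0,0.012,0,-0.016,0,0.005,0]'

```text
clock: 21.7
tool_pos: [0.5156, 0.1228, 0.0716]
tool_rot: [2.953, -0.143, 0.966]
ft_force: [0.6, -0.8, -0.7]
width: 0.0003
finger_force: 0.0
```

Run:
```python
from h import *
print(np.round(env.get_state()['q'],2)); plan([])
T=ik([25,156,200],rot(90),[.4,.4,1.6,0,1.1,.4]); print(T)
A=ik([-78,0,100],rot(0,38),[.34,.32,2.3,4.4,.28,-2.5])
M=np.array([.27,.25,2.15,2.3,.45,-1.9])
jplan([(A,3),(np.array([.27,.25,2.15,2.3,.45,-1.9]),13),(T,24)])
```

```text
[ 0.32  0.38  2.3   4.25  0.28 -2.31]
jig tcp [-75.1  -0.1  71.6] t 21.7 F [ 0.6 -0.8 -0.7] w 0.00030816530111417006
[3.39936523e-01 4.82993248e-01 1.29634535e+00 1.96950615e-15
 1.36225406e+00 4.41936523e-01]
# [-78.  -0. 100.] [ 0.62 -0.   -0.79] [ 0.34  0.32  2.29  4.42  0.28 -2.48]
# [-22.  33. 152.] [ 0.73  0.09 -0.67] [ 0.33  0.3   2.26  3.93  0.32 -2.35]
# [ 13.  86. 203.] [ 0.79  0.23 -0.56] [ 0.31  0.29  2.23  3.44  0.36 -2.21]
# [ 19. 147. 244.] [ 0.78  0.4  -0.48] [ 0.29  0.27  2.19  2.95  0.4  -2.08]
# [ -2. 204. 263.] [ 0.69  0.56 -0.46] [ 0.28  0.26  2.16  2.46  0.44 -1.94]
# [-11. 267. 288.] [ 0.58  0.69 -0.42] [ 0.28  0.27  2.08  2.11  0.53 -1.7 ]
# [-23. 327. 308.] [ 0.44  0.8  -0.4 ] [ 0.28  0.3   1.97  1.82  0.64 -1.41]
# [-46. 366. 307.] [ 0.27  0.85 -0.45] [ 0.29  0.33  1.87  1.53  0.75 -1.12]
# [-69. 379. 287.] [ 0.11  0.83 -0.54] [ 0.3   0.36  1.76  1.25  0.87 -0.83]
# [-80. 363. 254.] [-0.02  0.74 -0.68] [ 0.31  0.39  1.65  0.96  0.98 -0.53]
# [-72. 322. 220.] [-0.08  0.57 -0.82] [ 0.32  0.42  1.55  0.67  1.1  -0.24]
# [-42. 259. 197.] [-0.08  0.35 -0.93] [0.3
[... 865 characters left out ...]
,0.024,0.018,0.003,0.037,-0.024,0.026,0.027,0.014,0.003,0.026,-0.028,0.024,0.029,0.01,0.004,0.015,-0.031,0.021,0.031,0.005,0.005,0.004,-0.033,0.017,0.032,-0,0.006,-0.007,-0.033,0.014,0.032,-0.006,0.007,-0.019,-0.032,0.01,0.032,-0.01,0.008,-0.029,-0.03,0.006,0.031,-0.016,0.01,-0.04,-0.026,0.003,0.029,-0.02,0.011
-0.049,-0.021,-0.001,0.027,-0.025,0.014,-0.059,-0.015,-0.005,0.024,-0.03,0.015,-0.067,-0.009,-0.008,0.021,-0.034,0.017,-0.074,-0,-0.012,0.017,-0.037,0.02,-0.08,0.007,-0.015,0.012,-0.04,0.022,-0.085,0.017,-0.018,0.008,-0.043,0.025,-0.089,0.026,-0.021,0.002,-0.044,0.027,-0.091,0.036,-0.024,-0.002,-0.045,0.03,-0.092,0.046,-0.025,-0.007,-0.046,0.033,-0.092,0.056,-0.028,-0.012,-0.045,0.036
```

>>> apply_moves --rows '[0.018,0,-0.027,0,0.006,0,0.016,0,-0.027,0,0.005,0,0.015,0,-0.028,0,0.005,0,0.088,-0.029,-0.001,0.01,0.029,-0.052,0.089,-0.028,-0.001,0.011,0.03,-0.051,0.089,-0.027,0,0.011,0.03,-0.052,0.088,-0.028,0,0.012,0.03,-0.051,0.087,-0.027,0.001,0.013,0.029,-0.052,0.085,-0.028,0.001,0.013,0.029,-0.051,0.081,-0.028,0.001,0.015,0.029,-0.052]'

```text
clock: 22.7
tool_pos: [0.619, 0.2204, 0.2181]
tool_rot: [2.459, 0.976, 1.457]
ft_force: [1.3, 0.1, 0.3]
width: 0.0004
finger_force: 0.0
```

>>> apply_moves --rows '[0.078,-0.029,0.002,0.016,0.028,-0.052,0.073,-0.031,0.001,0.016,0.026,-0.052,0.068,-0.032,0.001,0.018,0.025,-0.052,0.063,-0.034,0.001,0.02,0.024,-0.053,0.056,-0.037,0,0.021,0.022,-0.052,0.049,-0.039,-0.001,0.022,0.02,-0.052,0.084,0.023,0.036,0.005,0.03,0,0.078,0.014,0.035,0.01,0.029,0.001,0.072,0.004,0.034,0.014,0.028,0.002,0.064,-0.004,0.033,0.017,0.024,0.001]'

```text
clock: 23.7
tool_pos: [0.6028, 0.4261, 0.3021]
tool_rot: [-1.685, -1.968, -1.682]
ft_force: [-0.2, 0.5, -0.7]
width: 0.0
finger_force: 0.0
```

Run:
```python
from h import *
print(np.round(env.get_state()['q'],2)); plan([])
T=ik([25,156,200],rot(90),[.4,.4,1.6,0,1.1,.4])
jplan([(T,20)])
```

```text
[ 0.28  0.29  2.01  1.91  0.61 -1.5 ]
jig tcp [-19.2 310.4 302.1] t 23.7 F [-0.2  0.5 -0.7] w 7.31570562732361e-06
# [-40. 356. 307.] [ 0.32  0.85 -0.43] [ 0.29  0.32  1.9   1.62  0.72 -1.21]
# [-64. 377. 293.] [ 0.15  0.85 -0.51] [ 0.3   0.35  1.8   1.33  0.83 -0.92]
# [-80. 371. 264.] [ 0.01  0.77 -0.63] [ 0.31  0.38  1.69  1.05  0.95 -0.63]
# [-78. 337. 230.] [-0.07  0.63 -0.77] [ 0.32  0.41  1.58  0.76  1.06 -0.34]
# [-55. 281. 202.] [-0.09  0.42 -0.9 ] [ 0.33  0.43  1.47  0.48  1.17 -0.04]
# [-12. 209. 192.] [-0.05  0.18 -0.98] [0.33 0.46 1.37 0.19 1.29 0.25]
0.054,-0.013,0.03,0.021,0.021,0.002,0.046,-0.018,0.029,0.025,0.018,0.003,0.036,-0.024,0.026,0.027,0.014,0.003,0.025,-0.027,0.023,0.029,0.009,0.004,0.015,-0.031,0.021,0.031,0.005,0.005,0.003,-0.032,0.017,0.031,-0.001,0.006,-0.008,-0.032,0.013,0.032,-0.005,0.007,-0.019,-0.032,0.01,0.032,-0.011,0.008,-0.029,-0.028,0.006,0.031,-0.016,0.01,-0.04,-0.026,0.003,0.029,-0.02,0.012
-0.05,-0.02,-0.002,0.026,-0.026,0.013,-0.058,-0.015,-0.005,0.024,-0.029,0.015,-0.067,-0.008,-0.009,0.02,-0.034,0.018,-0.073,0,-0.012,0.017,-0.037,0.02,-0.08,0.009,-0.015,0.012,-0.04,0.022,-0.084,0.017,-0.018,0.007,-0.042,0.024,-0.089,0.027,-0.021,0.003,-0.044,0.028,-0.09,0.036,-0.024,-0.003,-0.045,0.03,-0.091,0.047,-0.026,-0.007,-0.046,0.033,-0.091,0.056,-0.027,-0.012,-0.045,0.035
```

>>> apply_moves --rows '[0.054,-0.013,0.03,0.021,0.021,0.002,0.046,-0.018,0.029,0.025,0.018,0.003,0.036,-0.024,0.026,0.027,0.014,0.003,0.025,-0.027,0.023,0.029,0.009,0.004,0.015,-0.031,0.021,0.031,0.005,0.005,0.003,-0.032,0.017,0.031,-0.001,0.006,-0.008,-0.032,0.013,0.032,-0.005,0.007,-0.019,-0.032,0.01,0.032,-0.011,0.008,-0.029,-0.028,0.006,0.031,-0.016,0.01,-0.04,-0.026,0.003,0.029,-0.02,0.012]'

```text
clock: 24.7
tool_pos: [0.5461, 0.4825, 0.2512]
tool_rot: [-1.487, -2.079, -0.946]
ft_force: [-0.3, 0.2, -0.5]
width: 0.0001
finger_force: 0.0
```

>>> apply_moves --rows '[-0.05,-0.02,-0.002,0.026,-0.026,0.013,-0.058,-0.015,-0.005,0.024,-0.029,0.015,-0.067,-0.008,-0.009,0.02,-0.034,0.018,-0.073,0,-0.012,0.017,-0.037,0.02,-0.08,0.009,-0.015,0.012,-0.04,0.022,-0.084,0.017,-0.018,0.007,-0.042,0.024,-0.089,0.027,-0.021,0.003,-0.044,0.028,-0.09,0.036,-0.024,-0.003,-0.045,0.03,-0.091,0.047,-0.026,-0.007,-0.046,0.033,-0.091,0.056,-0.027,-0.012,-0.045,0.035]' --claw 1

```text
clock: 25.7
tool_pos: [0.6314, 0.2649, 0.1997]
tool_rot: [2.335, 2.093, -0.008]
ft_force: [-0.2, 0.4, 0.2]
width: 0.0855
finger_force: 0.0
```

Run:
```python
from h import *
print(np.round(env.get_state()['q'],2))
plan([([26,156,160],rot(90),3),([26,156,94],rot(90),6)])
```

```text
[ 0.34  0.48  1.3  -0.01  1.36  0.45]
jig tcp [ 25.6 153.  199.7] t 25.7 F [-0.2  0.4  0.2] w 0.08545960977671925
0.004,0,0.044,0,0.001,-0.001,0.003,0,0.044,0,0.001,-0.001,0.004,0.001,0.044,0.001,0.002,-0.002,-0,0,0.037,-0,-0,0,-0,0,0.037,-0,-0,0,-0,0,0.037,-0,-0,0,-0,0,0.036,-0,-0,0,-0,0,0.037,-0,-0,0,-0,0,0.036,-0,-0,0,0,0,0,0,0,0
```

>>> apply_moves --rows '[0.004,0,0.044,0,0.001,-0.001,0.003,0,0.044,0,0.001,-0.001,0.004,0.001,0.044,0,0.002,-0.002,0,0,0.037,0,0,0,0,0,0.037,0,0,0,0,0,0.037,0,0,0,0,0,0.036,0,0,0,0,0,0.037,0,0,0,0,0,0.036,0,0,0,0,0,0,0,0,0]'

```text
clock: 26.7
tool_pos: [0.6315, 0.2702, 0.093]
tool_rot: [-2.323, -2.109, -0.006]
ft_force: [-0.1, -0.1, 0.3]
width: 0.0853
finger_force: 0.0
```

>>> apply_moves --rows '[0,0,0,0,0,0,0,0,0,0,0,0,0,0,0,0,0,0,0,0,0,0,0,0,0,0,0,0,0,0,0,0,0,0,0,0,0,0,0,0,0,0,0,0,0,0,0,0,0,0,0,0,0,0,0,0,0,0,0,0]' --claw -1 --force 45

```text
clock: 27.7
tool_pos: [0.6331, 0.2709, 0.0954]
tool_rot: [-2.324, -2.11, -0.012]
ft_force: [1.4, 1.5, 1.8]
width: 0.017
finger_force: 43.9
```

Run:
```python
from h import *
o=rot(90)
plan([([26,135,118.5],o,6),([26,115,130.5],o,4),([26,95,136.5],o,4),([26,76,138],o,4),([26,71,138],o,2)])
```

```text
jig tcp [ 26.7 159.2  95.4] t 27.7 F [1.4 1.5 1.8] w 0.016994628951265838
-0.013,-0,-0.013,0,-0.001,0,-0.013,-0.001,-0.013,0,-0.001,0.001,-0.014,-0,-0.013,0,-0,0,-0.013,-0,-0.013,0.001,-0.001,0.001,-0.014,-0.001,-0.013,0,-0,0,-0.013,-0,-0.012,0.001,-0.001,0.001,-0.017,-0,-0.01,-0,0,-0,-0.017,-0,-0.01,-0,0,-0,-0.016,-0,-0.01,-0,0,-0,-0.017,-0,-0.01,-0,0,-0
-0.017,-0,-0.005,-0,0,-0,-0.017,-0,-0.005,-0,0,-0,-0.016,-0,-0.005,-0,0,-0,-0.017,-0,-0.005,-0,0,-0,-0.016,-0,-0.001,-0,0,-0,-0.016,-0,-0.001,-0,0,-0,-0.015,-0,-0.002,-0,0,-0,-0.016,-0,-0.001,-0,0,-0,-0.008,-0,-0,-0,0,-0,-0.009,-0,-0,-0,0,-0
```

>>> apply_moves --rows '[-0.013,0,-0.013,0,0,0,-0.013,0,-0.013,0,0,0,-0.014,0,-0.013,0,0,0,-0.013,0,-0.013,0,0,0,-0.014,0,-0.013,0,0,0,-0.013,0,-0.012,0,0,0,-0.017,0,-0.01,0,0,0,-0.017,0,-0.01,0,0,0,-0.016,0,-0.01,0,0,0,-0.017,0,-0.01,0,0,0]'

```text
clock: 28.7
tool_pos: [0.6284, 0.2283, 0.1295]
tool_rot: [-2.323, -2.108, -0.015]
ft_force: [2.8, 6.5, -7.7]
width: 0.0167
finger_force: 44.6
```

>>> apply_moves --rows '[-0.017,0,-0.005,0,0,0,-0.017,0,-0.005,0,0,0,-0.016,0,-0.005,0,0,0,-0.017,0,-0.005,0,0,0,-0.016,0,-0.001,0,0,0,-0.016,0,-0.001,0,0,0,-0.015,0,-0.002,0,0,0,-0.016,0,-0.001,0,0,0,-0.008,0,0,0,0,0,-0.009,0,0,0,0,0]'

```text
clock: 29.7
tool_pos: [0.6237, 0.1838, 0.1355]
tool_rot: [-2.323, -2.107, -0.012]
ft_force: [3.6, 9.1, -11.9]
width: 0.0169
finger_force: 44.3
```

Run:
```python
from h import *
plan([])
```

```text
jig tcp [ 26.2  71.6 135.5] t 29.7 F [  3.6   9.1 -11.9] w 0.01693582797763776
```

>>> apply_moves --rows '[-0.006,0,0,0,0,0,-0.006,0,0,0,0,0,-0.006,0,0.003,0,0,0,0,0,0.003,0,0,0,0,0,0,0,0,0,0,0,0,0,0,0,0,0,0,0,0,0,0,0,0,0,0,0,0,0,0,0,0,0,0,0,0,0,0,0]'

```text
clock: 30.7
tool_pos: [0.6236, 0.1807, 0.1351]
tool_rot: [-2.321, -2.106, -0.018]
ft_force: [2.4, 12.0, -7.0]
width: 0.0174
finger_force: 45.1
```

Run:
```python
from h import *
plan([])
```

```text
jig tcp [ 26.5  68.5 135.1] t 30.7 F [ 2.4 12.  -7. ] w 0.017392413055096864
```

>>> apply_moves --rows '[0.01,0,0,0,0,0,0,0,0,0,0,0,0,0,0,0,0,0,0,0,0,0,0,0,0,0,0,0,0,0,0,0,-0.06,0,0,0,0,0,-0.08,0,0,0,0,0,-0.08,0,0,0,0,0,-0.08,0,0,0,0,0,-0.08,0,0,0]' --claw 1

```text
clock: 31.7
tool_pos: [0.6233, 0.179, 0.2503]
tool_rot: [-2.325, -2.109, -0.01]
ft_force: [0.3, 0.4, -1.1]
width: 0.0856
finger_force: 0.0
```

Run:
```python
from h import *
plan([])
b=imaging.camera('scene')[120:240,270:370,::-1]; imaging.camera('wrist')
s=env.get_state(); w=imaging.camera('wrist')[100:330,180:460,::-1]
b=cv2.resize(b,None,fx=4,fy=4,interpolation=cv2.INTER_CUBIC)
c=np.zeros((480,800,3),np.uint8);c[:,:400]=b
w=cv2.resize(w,(400,329));c[:329,400:]=w;cv2.imwrite('pics/p5.png',c)
k=imaging.calibration('scene')
for y,z in ((75,174),(86,174.5),(97,174)): print(y,((proj(jw([25,y,z],V),k)[0]-[270,120])*4).round(1))
print(((proj(jw([25,84,64],V),k)[0]-[270,120])*4).round(1))
for r in recognise('handle_end','scene'): print(r)
```

```text
jig tcp [ 26.3  66.7 250.3] t 31.7 F [ 0.3  0.4 -1.1] w 0.08557618406265197
75 [177.8 172.6]
86 [171.7 165.1]
97 [165.6 159.1]
[170.5 306.8]
{'at': [0.6213, 0.1853, 0.1246], 'confidence': 0.59}
```

View pics/p5.png

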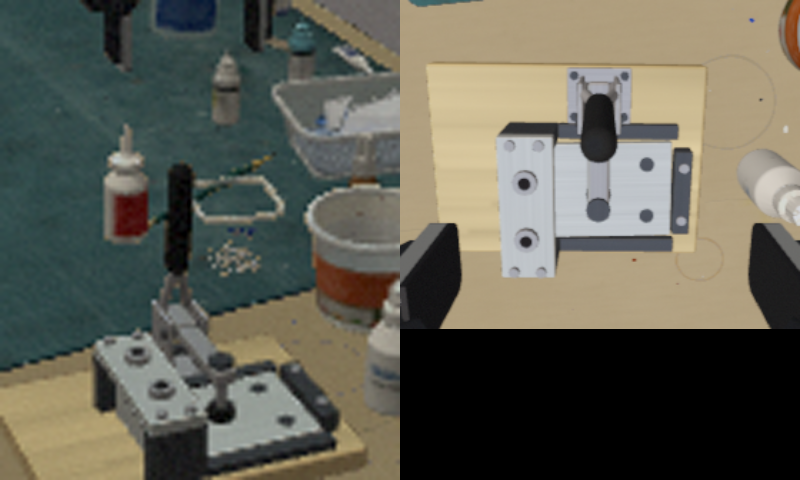

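Run:
```python
from h import *
b=imaging.camera('scene'); a=cv2.imread('pics/scene0.png')[:,:,::-1]
for n,i in(('start',a),('now',b)):
    d=(i.max(2)<60)
    print(n,[(y,np.round(np.where(d[y,300:330])[0].mean()+300,2)) for y in range(160,188,3)], np.where(d[145:180,312:318].any(1))[0][0]+145)
A=a[150:240,280:360].astype(int);B=b[150:240,280:360].astype(int)
D=abs(A-B).max(2)>50; print(D.sum(), np.argwhere(D).mean(0)+[150,280] if D.any() else '')
t=imaging.camera('top'); T=cv2.imread('pics/top0.png')[:,:,::-1]
for n in('masking_tape','putty_tin','bracket'):
    print(n,[r['at'] for r in recognise(n,'top')][:1])
```

```text
start [(160, np.float64(nan)), (163, np.float64(319.0)), (166, np.float64(317.33)), (169, np.float64(315.75)), (172, np.float64(314.5)), (175, np.float64(313.71)), (178, np.float64(314.0)), (181, np.float64(314.0)), (184, np.float64(313.5)), (187, np.float64(314.0))] 161
now [(160, np.float64(nan)), (163, np.float64(318.0)), (166, np.float64(317.33)), (169, np.float64(315.75)), (172, np.float64(314.5)), (175, np.float64(313.71)), (178, np.float64(314.0)), (181, np.float64(314.0)), (184, np.float64(314.43)), (187, np.float64(314.5))] 161
217 [224.25806452 313.64516129]
masking_tape [[0.4238, -0.1636, 0.0228]]
putty_tin [[0.5342, -0.174, 0.0248]]
bracket [[0.6366, 0.0907, 0.029]]<stdin>:5: RuntimeWarning: Mean of empty slice.
  ret = ret.dtype.type(ret / rcount)
```

The handle matches its starting (locked) pose to the pixel, the bracket is home and the robot is clear. Handing in.

```bash
python3 -c "
from cell import env
print(env.finish_job())"
```

```text
the job is handed in; nothing more can be done
None
```

The clamp was swung open, the bracket pushed home against the end stop, and the clamp locked down again. The job was handed in at about 32 s of the 61 s allowed; no verdict came back. The camera images show the bracket flush with the end stop and the handle back in its starting locked pose. The pad force on the bracket could not be measured directly.

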